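# Morning contact-plate test at a beauty treatment station

### The job

Test the treatment machine's contact plates: slide every plate, copper end first, under the sprung bar of the contact rail, flat, side by side and fully home against the stop. Turn the test knob clockwise past its click to on; with all plates still home, pull the gauge out until its red pointer stands at the middle of the green marker, hold it steady there for a good second, and let it go back fully home before you turn the knob back to off. Last, draw the plates out and lay them flat and side by side on the grey mat again, without knocking over or pushing aside the jars, lotion bottle, dish and cup.

Things in the scene. Friction and masses are not known exactly. Their poses are not given: they have to be found in the camera images.
- plate1_fin (a point): centre of the blue fin of a flat white contact plate (120 x 60 x 6 mm, 90 g, lies flat). The upright fin to hold it by is 14 mm thick along the plate, 40 wide, top 40 mm above the underside; this point is 23 mm above the underside, on the centreline, 100 mm behind the front edge, 20 mm ahead of the rear edge. x = towards the copper front edge, y across, z up. None: plate absent or held
- plate1_front (a point): middle of the front edge (end with copper patch) of the plate with the blue fin, 3 mm above its underside; same axes
- plate2_fin (a point): centre of the orange fin of a flat white contact plate (120 x 60 x 6 mm, 90 g, lies flat). The upright fin to hold it by is 14 mm thick along the plate, 40 wide, top 40 mm above the underside; this point is 23 mm above the underside, on the centreline, 100 mm behind the front edge, 20 mm ahead of the rear edge. x = towards the copper front edge, y across, z up. None: plate absent or held
- plate2_front (a point): middle of the front edge (end with copper patch) of the plate with the orange fin, 3 mm above its underside; same axes
- plate3_fin (a point): centre of the green fin of a flat white contact plate (120 x 60 x 6 mm, 90 g, lies flat). The upright fin to hold it by is 14 mm thick along the plate, 40 wide, top 40 mm above the underside; this point is 23 mm above the underside, on the centreline, 100 mm behind the front edge, 20 mm ahead of the rear edge. x = towards the copper front edge, y across, z up. None: plate absent or held
- plate3_front (a point): middle of the front edge (end with copper patch) of the plate with the green fin, 3 mm above its underside; same axes
- plate4_fin (a point): centre of the yellow fin of a flat white contact plate (120 x 60 x 6 mm, 90 g, lies flat). The upright fin to hold it by is 14 mm thick along the plate, 40 wide, top 40 mm above the underside; this point is 23 mm above the underside, on the centreline, 100 mm behind the front edge, 20 mm ahead of the rear edge. x = towards the copper front edge, y across, z up. None: plate absent or held
- plate4_front (a point): middle of the front edge (end with copper patch) of the plate with the yellow fin, 3 mm above its underside; same axes
- rail: contact rail, white, fixed. Origin: on the table at the middle of the stop's front face. x = inwards, the way plates slide in flat on the table until the front edge meets the stop (x = 0, 8 mm high); y along the rail. Open for y -157 to 157 mm between cheeks 34 mm high (x -50 to 50). Body behind the stop 36 mm high. Blue lines mark four bays at y = -112.5, -37.5, 37.5, 112.5 mm; any places do
- mat: thin dark grey mat on the table, 170 mm (x, away from the robot) by 630 mm (y), 1 mm, without any step to feel; origin at its centre. The plates start on it, lying roughly across it, and go back on it; both the fin point and the front point of a plate lie over the mat when it is on the mat
- bar (a joint): sprung bar of the rail, over its whole width, hinged 30 mm behind the stop: 0 = down, pressing edge 30 mm before the stop and 4 mm above the table; about 0.03 rad with plates under it, limit 0.6. Presses with some 2 N. Its red lip slopes up to 59 mm before the stop, there 11 mm above the table (its top 15 mm), so a flat plate pushed in (up to 10 N) lifts it by itself
- knob_grip (a point): black test knob on a white console (85 x 85 mm, 40 high, fixed): a bar 46 mm long, 14 thick, flanks from 49 to 77 mm above the table, on a round skirt of 25 mm radius. This point is on the turning axis at the bar's centre, 63 mm above the table. x = along the bar (the white line is at its -x end), z up; turns with the knob
- knob (a joint): test knob angle: 0 = off (white line at the red dot), 1.1 rad = on (at the green dot), growing clockwise seen from above. Over-centre detent: resists with up to 0.1 N m, clicks at 0.55 rad, then snaps to the far end by itself; let go earlier, it snaps back. Stops at both ends; turning back is alike
- slide_handle (a point): centre of the pull gauge's red upright handle: a fin 14 mm thick along the pull, 36 wide, from 30 to 63 mm above the table (this point 46), on a black carriage 36 x 34 mm. x = back into the gauge: pull towards -x. When home, the gauge's housing (46 mm high) begins 50 mm behind this point, on the +x side
- slide (a joint): how far the gauge is drawn out, m: 0 = home, 0.125 = end stop. Its spring pulls home with 2.4 N at home plus 80 N/m (10 N at 95 mm); damped (35 N s/m), so when let go it runs home by itself in about a second
- pointer (a point): tip of the red pointer at the side of the gauge's carriage, over the scale; moves with the slide. 40 mm to the +y side of the handle's point, 13 mm above the table. Axes as the handle
- mark_line (a point): where the pointer's tip stands when exactly on the mark: beside the middle of the green marker block (10 x 10 mm, 16 high, fixed) on the gauge's scale. Its place differs from start to start (a pull of 60 to 95 mm). x = back into the gauge
- jar_cream: amber cream jar with white lid, 48 mm across, 42 high, origin under its centre; a bystander
- jar_gel: clear gel jar with blue lid, 44 mm across, 45 high, origin under its centre; a bystander
- lotion: white lotion bottle, 52 mm across, 130 high, origin under its centre; a bystander
- dish: white ceramic dish, 90 mm across, 30 high, origin under its centre; a bystander
- cup: white cup, 70 mm across, 80 high, origin under its centre; a bystander
Mind the look-alikes: they are no part of the job. What is shaped like the part that bears plate2_fin but purple is not meant.

How it is judged (in metres and radians):
On the way, in this order (a step that is already met when the one before it is completed fails the run):
1. every plate lies flat under the bar, copper end first, fully home (x of each of plate1_front, plate2_front, plate3_front, plate4_front in the frame of rail above -0.01 m and y of plate1_front in the frame of rail between -0.135 and 0.135 m and z of each of plate1_front, plate2_front, plate3_front, plate4_front in the frame of rail below 0.01 m and angle between each of plate1_fin, plate2_fin, plate3_fin, plate4_fin's own z axis and vertical below 0.1 rad and angle between the x axis of each of plate1_fin, plate2_fin, plate3_fin, plate4_fin and the x axis of rail, either way round below 0.2 rad and y of plate2_front in the frame of rail between -0.135 and 0.135 m and y of plate3_front in the frame of rail between -0.135 and 0.135 m and y of plate4_front in the frame of rail between -0.135 and 0.135 m), for 0.2 s.
2. the test knob has clicked over to on (value of joint knob above 0.95 rad), for 0.2 s.
3. with the knob on and every plate home, the gauge is held with its pointer at the marker (all of step 1 and x of pointer in the frame of mark_line between -0.005 and 0.005 m and value of joint knob above 0.95 rad), for 0.8 s.
4. the gauge is back home, the knob still on (value of joint slide below 0.006 m and value of joint knob above 0.95 rad), for 0.2 s.
5. the knob has clicked back to off (value of joint knob below 0.12 rad), for 0.2 s.
At the end, for the whole second after the job is handed in: Every plate present lies flat (tilt under 0.06 rad) on the table with its fin point and front point over the grey mat, none on another; the bar is down (below 0.01 rad), the knob off (below 0.12 rad), the gauge home (within 6 mm) (x of plate1_fin in the frame of mat between -0.085 and 0.085 m and y of plate1_fin in the frame of mat between -0.315 and 0.315 m and x of plate1_front in the frame of mat between -0.085 and 0.085 m and y of plate1_front in the frame of mat between -0.315 and 0.315 m and z of each of plate1_front, plate2_front, plate3_front, plate4_front in the frame of mat below 0.007 m and angle between each of plate1_fin, plate2_fin, plate3_fin, plate4_fin's own z axis and vertical below 0.06 rad and x of plate2_fin in the frame of mat between -0.085 and 0.085 m and y of plate2_fin in the frame of mat between -0.315 and 0.315 m and x of plate2_front in the frame of mat between -0.085 and 0.085 m and y of plate2_front in the frame of mat between -0.315 and 0.315 m and x of plate3_fin in the frame of mat between -0.085 and 0.085 m and y of plate3_fin in the frame of mat between -0.315 and 0.315 m and x of plate3_front in the frame of mat between -0.085 and 0.085 m and y of plate3_front in the frame of mat between -0.315 and 0.315 m and x of plate4_fin in the frame of mat between -0.085 and 0.085 m and y of plate4_fin in the frame of mat between -0.315 and 0.315 m and x of plate4_front in the frame of mat between -0.085 and 0.085 m and y of plate4_front in the frame of mat between -0.315 and 0.315 m and value of joint knob below 0.12 rad and value of joint slide below 0.006 m and value of joint bar below 0.01 rad); the robot touches nothing.
It fails at once if a bystander is pushed more than 40 mm aside or tipped (distance of any of jar_cream, jar_gel, lotion, dish, cup from where it was at the start of the episode above 0.04 m or angle between any of jar_cream, jar_gel, lotion, dish, cup's own z axis and vertical above 0.5 rad).
Of plate1, plate2, plate3, plate4 only 3 to 4 are there at a start; the rules pass over those that are not, and their reading is None.
At some moment in a run one of plate1, plate2, plate3, plate4 may be knocked a few centimetres aside while the robot is not near it.
Once in a run the grip may slacken for a moment while it holds something.
It also fails if it takes over 210 s, if anything falls off the work surface, if the arm or the gripper's body presses on something with over 40 N, if the wrist force passes 120 N, or if a joint passes its speed limit or range.

### The arm

A 6-joint arm with a two-finger parallel gripper is mounted at the origin on the work surface. World frame = base frame: x ahead of the robot, y to its left, z up, the work surface at z = 0. Lengths are in mm, angles in rad, forces in N, time in s.
With the tool pointing down it reaches from about 275 to 750 mm from the base axis. Payload 10.2 kg.
Tool frame: the origin (TCP) lies on the front face of the gripper's body, between the roots of the fingers; the fingertips stand 73 mm ahead of it and the grasp point (between the pads) lies 54 mm ahead of it; z points along the fingers, y is the line along which they close (so a half turn about z gives the same grasp; the last joint's range is limited). The gripper opens to 85 mm and grips with 20 to 120 N. Pads are 22 mm wide; open, the fingers measure 114 mm over their backs; the gripper's body (76 mm by 85 mm) begins 54 mm behind the grasp point. The pads swing forward as they close: fully open they stand 13 mm farther back than shut.
Start: joints at [-1.451, 0.313, 1.498, -0, 1.331, -0.223], TCP at [176.453, -494.465, 303.894] pointing down, gripper open.
Joint ranges: [-2.94, 2.94], [-0.97, 2.17], [0.19, 2.56], [-1.23, 4.37], [0.02, 3.11], [-2.88, 2.88]. Speed limits (rad/s): [2.39, 2.39, 3.01, 3.14, 3.14, 3.14].

### API

Orientations are given as a unit quaternion [w, x, y, z].
In Python, from rig import * gives the robot as it stands.
- The arm moves only by the tool step_arm, never from a script. Its argument "plan" is a list of rows, each an object with "offset": the shift along the tool's x, y, z in cm, a list of three; "rot": the turn, a rotation vector about the tool's x, y, z in degrees, a list of three; "gripper": the finger opening in cm, from 0 to 8.54. In form: [{"offset": [x, y, z], "rot": [wx, wy, wz], "gripper": gripper}, ...]. A call has 1 to 12 rows; each row is the pose to reach, as a shift and turn from the pose commanded when the call began, along the tool's axes at that moment; what a row does not reach only later rows make up. A row lasts 1/10 s, in which the tool goes at most 50 mm and 8.59 degrees, less where a joint would pass 70% of its speed; a pose out of reach is approached as far as the arm can. A call with a gripper value outside its range is refused whole. The fingers move at their own pace and stop on an object; "squeeze" is the grip in N (left out, the last holds). Time passes only in rows, so rows that repeat a pose let the fingers close. It gives the time, the measured TCP pose, the force, the opening and the grip force at its end, in the units of the state.
- sense(): the state, without advancing time (a new reading comes with each control period).
- capture(name): name is "scene" or "top" or "wrist"; returns a dict with "color" (384x512x3 uint8, red, green, blue), "depth" (384x512 float32, mm along the optical axis (not along the pixel's ray), 0 where there is no reading), "vertical_fov" (degrees; the focal length in pixels is half the picture's height over the tangent of half this angle, whatever the lens; pixels are square), "cx", "cy" (the principal point, pixels), "rvec" (rotation vector, rad) and "tvec" (3), from world to camera coordinates, as OpenCV has them; the wrist camera has in their place "mount" (4x4, takes a point from camera to tool coordinates, whose origin is the TCP and whose axes are the flange's). Camera axes: x right, y down, z forward; pixel columns grow to the right and rows downward; lengths in mm; the calibration is good to about 2 mm. The wrist camera is an equidistant fisheye: a pixel r from the principal point sees the ray r / f radians off the axis. A picture is of the moment at which its call begins: read the wrist's pose just before it.
- finish_job(): hands the job in; it is judged then, once.
The state is a dict: "time_s": time; "joints": joint angles; "dq": joint speeds; "tau": joint torques, N m; "eef_pos": TCP position; "ee_rot": TCP orientation; "force": force on the tool from outside, world axes, zero at the start; "wrist_torque": the same for the moment, N m; "grip_width": opening from 0.0 (shut) to 1.0 (fully open); "grip_force": force on a finger pad.
Only numpy, scipy, OpenCV 4.12 (cv2) and the standard library are available. Lean on these libraries where they do the work, as an engineer would, in place of code of your own. Each camera call takes 0.05 s, during which the arm holds its last target. There are 200 camera calls.

## Working session

There is one attempt and no reset: what is moved stays moved. The work goes in short steps, Python scripts to look and compute and a tool call to move; the robot and the scene stay as the last step left them, time stands still between calls to the robot, and variables do not carry over. Pictures are saved under pics/ and viewed, at most 14 in all, crops included, and the job is handed in when it is done.

Besides the shell and the picture viewer there is one more tool, called after "Request:" by a JSON object that holds its "api" and its "payload". step_arm: Moves the arm, as the interface text tells. Its arguments: {"type":"object","properties":{"plan":{"type":"array"},"squeeze":{"type":"number"}},"required":["plan"]}

```bash
ls; mkdir -p pics
cat > h.py <<'E'
from rig import *
import numpy as np, cv2
from scipy.spatial.transform import Rotation as R
def cam(n):
    c=capture(n); h=c["color"].shape[0]
    c["f"]=h/2/np.tan(np.radians(c["vertical_fov"])/2); return c
def cloud(c):
    h,w=c["depth"].shape; u,v=np.meshgrid(np.arange(w),np.arange(h)); z=c["depth"]
    P=np.stack([(u-c["cx"])/c["f"]*z,(v-c["cy"])/c["f"]*z,z],-1)
    M=cv2.Rodrigues(np.array(c["rvec"],float))[0]; t=np.array(c["tvec"],float).ravel()
    return (P-t)@M
def save(c,n): cv2.imwrite(f"pics/{n}.png",cv2.cvtColor(c["color"],cv2.COLOR_RGB2BGR))
E
python3 - <<'E'
from h import *
s=sense();print(s)
for n in("scene","top"):
    c=cam(n);save(c,n);np.savez(f"{n}.npz",P=cloud(c),C=c["color"]);print(n,c["f"],c["cx"],c["cy"],c["rvec"],c["tvec"])
a=cv2.imread("pics/top.png");cv2.imwrite("pics/top2.png",cv2.resize(a,(800,600),interpolation=cv2.INTER_CUBIC))
E
```

```text
pics
{'time_s': 0.0, 'joints': array([-1.45141569e+00,  3.13451331e-01,  1.49842399e+00,  2.38877438e-05,
        1.33098815e+00, -2.23404436e-01]), 'dq': array([-0.00039607,  0.0006417 , -0.00014269,  0.0006535 , -0.00033177,
       -0.00107527]), 'tau': array([-6.53936877e-04, -4.12263465e+01, -2.59744692e+01, -1.91363843e-04,
        4.19836171e-03,  1.53812050e-05]), 'eef_pos': array([ 176.4296361 , -494.29907766,  303.33925951]), 'ee_rot': array([-6.33947999e-04,  9.85348505e-01,  1.70551812e-01,  4.46185884e-05]), 'force': array([-0.4692954 , -0.50175554, -0.23638102]), 'wrist_torque': array([ 0.01007892, -0.00364689, -0.0030053 ]), 'grip_force': 0.0, 'grip_width': 1.0011594397125756}
scene 437.3572603784249 264.26541464253626 193.01576064966235 [ 0.87576859  2.76045719 -0.72141818] [ 405.942368   -313.07306097 1570.00286876]
top 423.3229543371175 257.0834939120023 201.23795707345178 [ 2.09416631 -2.15217027  0.18446462] [ 108.85280685  544.22091077 1417.13320094]
```

View pics/top2.png

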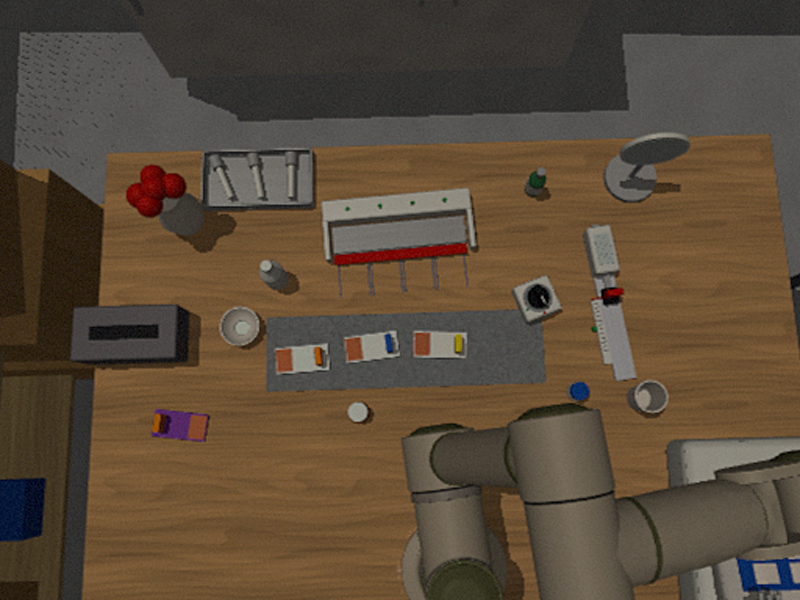

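View pics/scene.png

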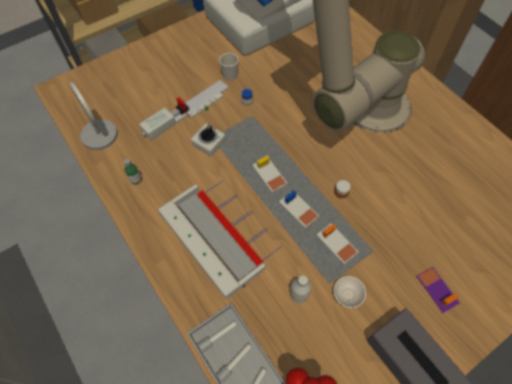

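Top view (800×600): orange plate at (302,359), blue at (372,347) and yellow at (440,345), with the copper ends pointing left (+y). There is no green plate. The rail bar is at (400,255), knob at (538,297), gauge handle at (610,295), mark at (594,329), cream jar at (358,412), gel jar at (579,391), cup at (650,397), bottle at (272,275) and dish at (240,327).

```bash
cat >> h.py <<'E'
def ray(c,u,v,z):
    "pixel -> world on plane z (mm)"
    M=cv2.Rodrigues(np.array(c["rvec"],float))[0]; t=np.array(c["tvec"],float).ravel()
    o=-M.T@t; u=np.atleast_1d(u).astype(float);v=np.atleast_1d(v).astype(float)
    d=np.stack([(u-c["cx"])/c["f"],(v-c["cy"])/c["f"],np.ones(len(u))],-1)@M
    return o+d*((z-o[2])/d[:,2])[:,None]
H={"orange":(8,22,170,255),"blue":(105,125,150,255),"yellow":(24,34,150,255),"green":(50,85,100,255),"red":(0,4,170,255),"copper":(4,14,100,200)}
E
cat > m.py <<'E'
from h import *
c=cam("top");save(c,"t")
hsv=cv2.cvtColor(c["color"],cv2.COLOR_RGB2HSV);P=cloud(c)
def blobs(m,name,z,amin=6):
    n,l,st,ce=cv2.connectedComponentsWithStats(m.astype(np.uint8))
    for i in range(1,n):
        if st[i,4]<amin: continue
        q=l==i; v,u=np.nonzero(q)
        w=ray(c,u,v,z).astype(np.float32)[:,:2]
        rr=cv2.minAreaRect(w); print(name,"px",ce[i].round(1),"n",st[i,4],"mean",w.mean(0).round(1),"rect",np.round(rr[0],1),np.round(rr[1],1),round(rr[2],1),"zmed",np.median(P[q][:,2]).round(1))
h,s,v=hsv[...,0],hsv[...,1],hsv[...,2]
roi=np.zeros(h.shape,bool);roi[80:290,90:440]=1
blobs(roi&(h>105)&(h<125)&(s>150)&(v>90),"blue",40)
blobs(roi&(h>24)&(h<34)&(s>150)&(v>90),"yellow",40)
blobs(roi&(h>10)&(h<22)&(s>200)&(v>140),"orange",40)
blobs(roi&(h>3)&(h<12)&(s>140)&(s<210)&(v>110),"copper",6)
blobs(roi&((h<4)|(h>176))&(s>190)&(v>90),"red",13,3)
blobs(roi&(h>45)&(h<90)&(s>120)&(v>50),"green",16,3)
for nm,(u,vv,z) in dict(cream=(358,412,42),gel=(579,391,45),cup=(650,397,80),bottle=(266,268,130),dish=(240,327,30),knob=(538,296,77),gaugeHousingTopL=(587,228,46),ghTopR=(609,226,46),baseBL=(615,380,5),baseBR=(635,376,5),railLf=(330,262,34),railRf=(475,246,34),railLb=(322,203,36),railRb=(469,190,36)).items():
    print(nm,ray(c,u/1.5625,vv/1.5625,z)[0].round(1))
w=c["color"];
big=np.hstack([cv2.resize(w[140:250,320:430],(396,396),interpolation=cv2.INTER_CUBIC),cv2.resize(w[115:225,200:310],(396,396),interpolation=cv2.INTER_CUBIC)])
cv2.imwrite("pics/zoom.png",big[...,::-1])
E
python3 m.py
```

```text
Traceback (most recent call last):
  File "m.py", line 13, in <module>
    blobs(roi&(h>105)&(h<125)&(s>150)&(v>90),"blue",40)
    ~~~~~^^^^^^^^^^^^^^^^^^^^^^^^^^^^^^^^^^^^^^^^^^^^^^
  File "m.py", line 10, in blobs
    rr=cv2.minAreaRect(w); print(name,"px",ce[i].round(1),"n",st[i,4],"mean",w.mean(0).round(1),"rect",np.round(rr[0],1),np.round(rr[1],1),round(rr[2],1),"zmed",np.median(P[q][:,2]).round(1))
cv2.error: OpenCV(4.12.0) /io/opencv/modules/imgproc/src/convhull.cpp:143: error: (-215:Assertion failed) total >= 0 && (depth == CV_32F || depth == CV_32S) in function 'convexHull'
```

```bash
sed -i 's/cv2.minAreaRect(w)/cv2.minAreaRect(np.ascontiguousarray(w))/' m.py; python3 m.py
```

```text
blue px [248.3 218.9] n 31 mean [487.5 126.1] rect [487.2 125.4] [10.4 35. ] 88.7 zmed 38.7
blue px [370.8 249.8] n 93 mean [ 369.8 -289.1] rect [ 369.  -289.6] [34.3 33.9] 88.4 zmed 43.9
yellow px [292.7 219.1] n 44 mean [482.6 -27.5] rect [482.9 -28.6] [13.8 35. ] 87.7 zmed 37.2
orange px [202.8 227.6] n 27 mean [461.7 284. ] rect [463.7 283.2] [ 6.9 34.9] 89.8 zmed 39.0
orange px [ 99.6 270.1] n 30 mean [325.8 635.8] rect [326.3 635.7] [ 8.5 34.2] 82.7 zmed 38.9
copper px [270.  219.5] n 121 mean [488.1  50.2] rect [488.1  50.1] [28.4 46.5] 88.3 zmed 5.4
copper px [226.1 222.9] n 116 mean [480.1 206. ] rect [480.2 205.8] [48.  30.8] 6.4 zmed 5.1
copper px [181.4 230. ] n 117 mean [459.4 364.3] rect [459.3 364.2] [46.9 30.8] 6.5 zmed 5.2
copper px [126.1 273. ] n 120 mean [314.6 555.7] rect [314.6 556.6] [32.8 48.5] 85.1 zmed 3.7
red px [ 94.7 119.2] n 268 mean [879.1 686.3] rect [874.9 681.4] [113.   44.5] 2.6 zmed 213.3
red px [108.9 116.1] n 85 mean [889.5 634.1] rect [888.6 630.9] [45.1 34.7] 19.4 zmed 208.6
red px [255.7 162.1] n 485 mean [697.7  95.3] rect [697.7  94.6] [ 22.
[... 276 characters left out ...]
.5] [2.6 5.3] 44.5 zmed 37.6
green px [263.5 129.5] n 4 mean [819.3  63.6] rect [819.3  63.6] [3.7 3.8] 88.3 zmed 35.7
green px [242.7 131.3] n 3 mean [814.5 140. ] rect [814.8 139.6] [5.3 2.6] 42.2 zmed 39.7
green px [380.1 209.9] n 8 mean [ 510.  -338.4] rect [ 509.7 -337.9] [7.  7.3] 85.5 zmed 15.5
cream [335.7 194.6  42. ]
gel [ 367.9 -286.8   45. ]
cup [ 349.2 -426.6   80. ]
bottle [640.8 379.3 130. ]
dish [532.2 457.9  30. ]
knob [ 574.5 -204.7   77. ]
gaugeHousingTopL [ 735.3 -332.1   46. ]
ghTopR [ 738.6 -382.3   46. ]
baseBL [ 392.5 -379.3    5. ]
baseBR [ 400.3 -424.7    5. ]
railLf [675.9 254.1  34. ]
railRf [703.9 -77.5  34. ]
railLb [816.7 271.4  36. ]
railRb [838.  -69.6  36. ]
```

View pics/zoom.png

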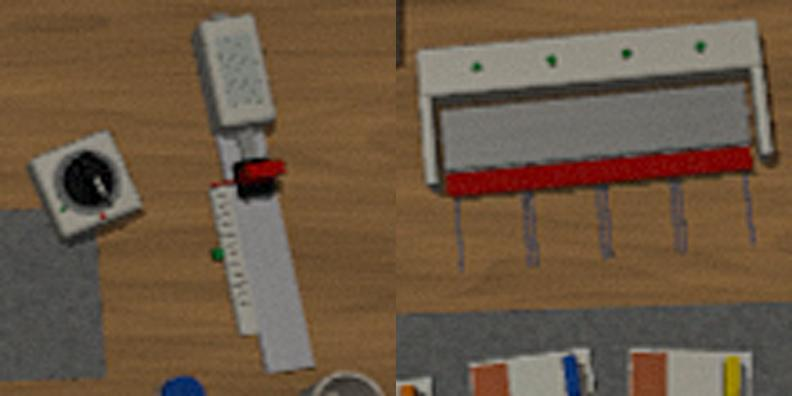

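```bash
cat > go.py <<'E'
import sys; from h import *
# go.py x y z psi : offset (cm) and rot (deg) in present tool axes; psi = heading of tool x
s=sense(); p=s["eef_pos"]; q=s["ee_rot"]; A=R.from_quat([q[1],q[2],q[3],q[0]])
x,y,z,psi=map(float,sys.argv[1:5]); a=np.radians(psi)
T=R.from_matrix(np.array([[np.cos(a),np.sin(a),0],[np.sin(a),-np.cos(a),0],[0,0,-1.]]))
X=A.as_matrix()[:,0]
print("t",round(s["time_s"],1),"pos",p.round(1),"psi",np.degrees(np.arctan2(X[1],X[0])).round(1),"F",s["force"].round(1),"grip",round(s["grip_width"]*85,1),round(s["grip_force"],1))
print("offset",(A.inv().apply(np.array([x,y,z])-p)/10).round(2),"rot",np.degrees((A.inv()*T).as_rotvec()).round(2))
E
python3 go.py 483 -28 200 177
```

```text
t 0.2 pos [ 176.5 -494.4  303.6] psi 19.6 F [ 0.6 -0.2  0.6] grip 85.0 0.0
offset [ 44.54 -33.61  10.39] rot [ 0.0000e+00 -6.0000e-02 -1.5736e+02]
```

Request:
{"api": "step_arm", "payload": {"plan": [{"offset": [22, -17, 4], "rot": [0, 0, -45], "gripper": 8.5}, {"offset": [22, -17, 4], "rot": [0, 0, -45], "gripper": 8.5}, {"offset": [22, -17, 4], "rot": [0, 0, -45], "gripper": 8.5}, {"offset": [22, -17, 4], "rot": [0, 0, -45], "gripper": 8.5}, {"offset": [22, -17, 4], "rot": [0, 0, -45], "gripper": 8.5}, {"offset": [22, -17, 4], "rot": [0, 0, -45], "gripper": 8.5}, {"offset": [44.5, -33.6, 8], "rot": [0, 0, -90], "gripper": 8.5}, {"offset": [44.5, -33.6, 8], "rot": [0, 0, -90], "gripper": 8.5}, {"offset": [44.5, -33.6, 8], "rot": [0, 0, -90], "gripper": 8.5}, {"offset": [44.5, -33.6, 8], "rot": [0, 0, -90], "gripper": 8.5}, {"offset": [44.5, -33.6, 8], "rot": [0, 0, -90], "gripper": 8.5}, {"offset": [44.5, -33.6, 8], "rot": [0, 0, -90], "gripper": 8.5}]}}

```text
time_s: 1.4
eef_pos: [483.5, -25.6, 223.4]
ee_rot: [-0.0, 0.573, 0.819, 0.0]
force: [-0.7, -1.0, 0.7]
grip_width: 0.997
grip_force: 0.0
```

```bash
python3 go.py 483 -28 200 177; python3 m.py | grep -E "^(blue|yellow|orange|copper)"
```

```text
t 1.4 pos [483.5 -25.6 223.4] psi 110.0 F [-0.7 -1.   0.7] grip 84.7 0.0
offset [-0.2  -0.13  2.34] rot [ 1.000e-02 -3.000e-02 -6.698e+01]
blue px [248.2 218.9] n 30 mean [487.5 126.3] rect [487.3 126.2] [35.6  9.4] 5.7 zmed 38.8
blue px [370.8 249.8] n 93 mean [ 369.8 -289.1] rect [ 369.  -289.6] [34.3 33.9] 88.4 zmed 43.8
orange px [202.9 227.5] n 29 mean [462.  283.7] rect [463.7 283.2] [ 6.9 34.9] 89.8 zmed 38.7
orange px [ 99.6 270.1] n 30 mean [325.8 635.8] rect [326.3 635.7] [ 8.5 34.2] 82.7 zmed 38.7
copper px [269.4 219. ] n 103 mean [490.   52.3] rect [488.1  50.1] [28.4 46.5] 88.3 zmed 5.3
copper px [226.2 222.9] n 114 mean [480.1 205.6] rect [480.5 206. ] [47.7 31.8] 4.8 zmed 5.2
copper px [181.4 230. ] n 117 mean [459.3 364.2] rect [459.3 364.1] [46.9 30.4] 6.5 zmed 5.2
copper px [126.2 272.9] n 118 mean [314.7 555.4] rect [315.1 556. ] [34.  48.1] 81.0 zmed 4.7
```

Request:
{"api": "step_arm", "payload": {"plan": [{"offset": [-0.2, -0.1, 4], "rot": [0, 0, -67], "gripper": 8.5}, {"offset": [-0.2, -0.1, 4], "rot": [0, 0, -67], "gripper": 8.5}, {"offset": [-0.2, -0.1, 4], "rot": [0, 0, -67], "gripper": 8.5}, {"offset": [-0.2, -0.1, 4], "rot": [0, 0, -67], "gripper": 8.5}, {"offset": [-0.2, -0.1, 4], "rot": [0, 0, -67], "gripper": 8.5}, {"offset": [-0.2, -0.1, 4], "rot": [0, 0, -67], "gripper": 8.5}, {"offset": [-0.2, -0.1, 5], "rot": [0, 0, -67], "gripper": 8.5}, {"offset": [-0.2, -0.1, 6], "rot": [0, 0, -67], "gripper": 8.5}, {"offset": [-0.2, -0.1, 8], "rot": [0, 0, -67], "gripper": 8.5}, {"offset": [-0.2, -0.1, 10], "rot": [0, 0, -67], "gripper": 8.5}, {"offset": [-0.2, -0.1, 12], "rot": [0, 0, -67], "gripper": 8.5}, {"offset": [-0.2, -0.1, 12], "rot": [0, 0, -67], "gripper": 8.5}]}}

```text
time_s: 2.65
eef_pos: [481.3, -30.4, 102.0]
ee_rot: [-0.002, 0.029, 1.0, 0.001]
force: [-0.2, -0.1, -0.0]
grip_width: 0.996
grip_force: 0.0
```

```bash
cat > w.py <<'E'
import sys; from h import *
# wrist view: rectify to a world-plane map z=Z, px = 0.5mm around (x0,y0)
s=sense(); c=capture("wrist"); q=s["ee_rot"]; A=R.from_quat([q[1],q[2],q[3],q[0]]).as_matrix()
M=np.array(c["mount"]); f=192/np.tan(np.radians(c["vertical_fov"])/2)
Z,x0,y0,half=map(float,sys.argv[1:5]); n=int(sys.argv[6]) if len(sys.argv)>6 else 500
g=np.linspace(half,-half,n); X,Y=np.meshgrid(x0+g,y0+g,indexing="ij")   # up=+x, left=+y
W=np.stack([X,Y,np.full_like(X,Z)],-1)
T=(W-s["eef_pos"])@A; C=(T-M[:3,3])@M[:3,:3]
r=np.hypot(C[...,0],C[...,1]); th=np.arctan2(r,C[...,2]); k=f*th/np.maximum(r,1e-9)
im=cv2.remap(c["color"],(c["cx"]+k*C[...,0]).astype(np.float32),(c["cy"]+k*C[...,1]).astype(np.float32),cv2.INTER_CUBIC)
for d in np.arange(-half,half+1,20 if half<=150 else 50):
    i=int((half-d)/(2*half)*(n-1)); im[i,:4]=(255,0,255); im[:4,i]=(255,0,255)
cv2.imwrite(f"pics/{sys.argv[5]}.png",im[...,::-1])
E
python3 w.py 20 483 -28 120 w1; python3 go.py 483 -28 84 177
```

```text
t 2.7 pos [482.  -30.6 103.4] psi 176.6 F [0.9 0.5 0.2] grip 84.5 0.0
offset [-0.09  0.27  1.94] rot [ 0.03 -0.12 -0.37]
```

View pics/w1.png

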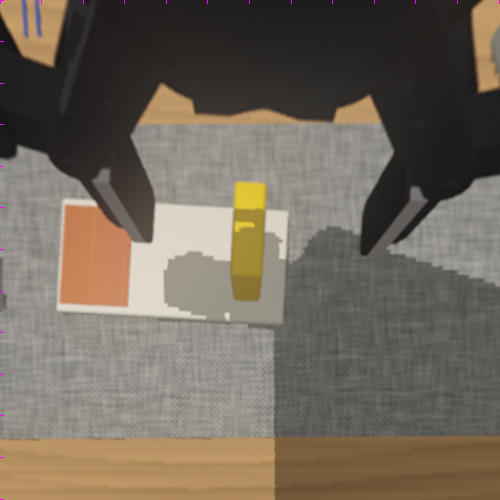

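The wrist view shows the yellow fin at (249,240), centred between the open fingers, with the copper patch to the left at (95,255). I'll grip it now.

Request:
{"api": "step_arm", "payload": {"plan": [{"offset": [-0.1, 0.3, 1], "rot": [0, 0, 0], "gripper": 8.5}, {"offset": [-0.1, 0.3, 1.9], "rot": [0, 0, 0], "gripper": 8.5}, {"offset": [-0.1, 0.3, 1.9], "rot": [0, 0, 0], "gripper": 5}, {"offset": [-0.1, 0.3, 1.9], "rot": [0, 0, 0], "gripper": 3}, {"offset": [-0.1, 0.3, 1.9], "rot": [0, 0, 0], "gripper": 0}, {"offset": [-0.1, 0.3, 1.9], "rot": [0, 0, 0], "gripper": 0}, {"offset": [-0.1, 0.3, 1.9], "rot": [0, 0, 0], "gripper": 0}, {"offset": [-0.1, 0.3, 1.9], "rot": [0, 0, 0], "gripper": 0}, {"offset": [-0.1, 0.3, 1.9], "rot": [0, 0, 0], "gripper": 0}, {"offset": [-0.1, 0.3, 1.9], "rot": [0, 0, 0], "gripper": 0}, {"offset": [-0.1, 0.3, 1.9], "rot": [0, 0, 0], "gripper": 0}, {"offset": [-0.1, 0.3, 1.9], "rot": [0, 0, 0], "gripper": 0}], "squeeze": 60}}

```text
time_s: 3.9
eef_pos: [483.8, -27.8, 85.3]
ee_rot: [0.0, 0.029, 1.0, -0.0]
force: [-0.5, -0.1, 5.1]
grip_width: 0.153
grip_force: 59.1
```

```bash
python3 go.py 590 20 120 94
```

```text
t 3.9 pos [483.8 -27.8  85.3] psi 176.6 F [-0.5 -0.1  5.1] grip 13.0 59.1
offset [-10.33   5.39  -3.46] rot [2.000e-02 4.000e-02 8.264e+01]
```

```bash
python3 go.py 575 3 145 94
```

```text
t 3.9 pos [483.8 -27.8  85.3] psi 176.6 F [-0.5 -0.1  5.1] grip 13.0 59.1
offset [-8.93  3.61 -5.97] rot [2.000e-02 4.000e-02 8.264e+01]
```

Request:
{"api": "step_arm", "payload": {"plan": [{"offset": [0, 0, -3], "rot": [0, 0, 0], "gripper": 0}, {"offset": [0, 0, -6], "rot": [0, 0, 0], "gripper": 0}, {"offset": [-1, 0.4, -6], "rot": [0, 0, 8.5], "gripper": 0}, {"offset": [-2, 0.8, -6], "rot": [0, 0, 17], "gripper": 0}, {"offset": [-3, 1.2, -6], "rot": [0, 0, 25], "gripper": 0}, {"offset": [-4, 1.6, -6], "rot": [0, 0, 33], "gripper": 0}, {"offset": [-5, 2, -6], "rot": [0, 0, 41], "gripper": 0}, {"offset": [-6, 2.4, -6], "rot": [0, 0, 49], "gripper": 0}, {"offset": [-7, 2.8, -6], "rot": [0, 0, 57], "gripper": 0}, {"offset": [-8, 3.2, -6], "rot": [0, 0, 65], "gripper": 0}, {"offset": [-8.9, 3.6, -6], "rot": [0, 0, 73.5], "gripper": 0}, {"offset": [-8.9, 3.6, -6], "rot": [0, 0, 82], "gripper": 0}]}}

```text
time_s: 5.1
eef_pos: [575.0, 3.4, 144.4]
ee_rot: [-0.0, 0.68, 0.733, -0.0]
force: [-0.6, 0.7, -1.3]
grip_width: 0.156
grip_force: 44.9
```

```bash
python3 go.py 575 3 86 94; python3 w.py 12 680 60 170 w2 600
```

```text
t 5.1 pos [575.    3.4 144.4] psi 94.3 F [-0.6  0.7 -1.3] grip 13.3 44.9
offset [-0.04 -0.    5.84] rot [-0.02 -0.01  0.32]
```

View pics/w2.png

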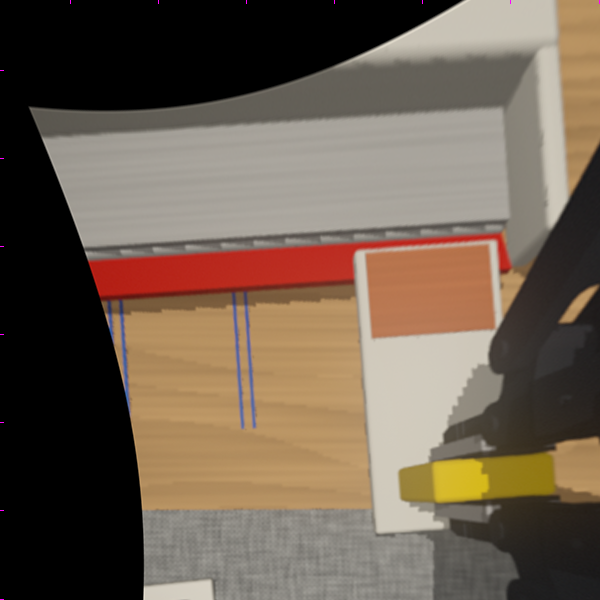

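The yellow plate hangs level and lines up with the rail, its front just before the red lip at (430,250). The right cheek is at (550,180), and the bay lines are at (240,360).

Request:
{"api": "step_arm", "payload": {"plan": [{"offset": [0, -0.5, 2], "rot": [0, 0, 0], "gripper": 0}, {"offset": [0, -0.5, 4], "rot": [0, 0, 0], "gripper": 0}, {"offset": [0, -0.5, 5], "rot": [0, 0, 0], "gripper": 0}, {"offset": [0, -0.5, 5.5], "rot": [0, 0, 0], "gripper": 0}, {"offset": [0, -0.5, 5.9], "rot": [0, 0, 0], "gripper": 0}, {"offset": [0, -0.5, 5.9], "rot": [0, 0, 0], "gripper": 0}, {"offset": [0, -0.5, 5.9], "rot": [0, 0, 0], "gripper": 0}]}}

```text
time_s: 5.85
eef_pos: [569.8, 2.6, 86.4]
ee_rot: [0.0, 0.678, 0.735, 0.0]
force: [-0.7, 0.2, -0.5]
grip_width: 0.155
grip_force: 63.5
```

Request:
{"api": "step_arm", "payload": {"plan": [{"offset": [0, 0, 0.1], "rot": [0, 0, 0], "gripper": 0}, {"offset": [0, 0.6, 0.1], "rot": [0, 0, 0], "gripper": 0}, {"offset": [0, 1.2, 0.1], "rot": [0, 0, 0], "gripper": 0}, {"offset": [0, 1.8, 0.1], "rot": [0, 0, 0], "gripper": 0}, {"offset": [0, 2.4, 0.1], "rot": [0, 0, 0], "gripper": 0}, {"offset": [0, 3.0, 0.1], "rot": [0, 0, 0], "gripper": 0}, {"offset": [0, 3.6, 0.1], "rot": [0, 0, 0], "gripper": 0}, {"offset": [0, 4.2, 0.1], "rot": [0, 0, 0], "gripper": 0}, {"offset": [0, 4.8, 0.1], "rot": [0, 0, 0], "gripper": 0}, {"offset": [0, 5.4, 0.1], "rot": [0, 0, 0], "gripper": 0}, {"offset": [0, 6.0, 0.1], "rot": [0, 0, 0], "gripper": 0}, {"offset": [0, 6.0, 0.1], "rot": [0, 0, 0], "gripper": 0}]}}

```text
time_s: 7.05
eef_pos: [630.1, 7.6, 85.3]
ee_rot: [0.0, 0.678, 0.735, 0.0]
force: [-1.3, 0.3, 5.3]
grip_width: 0.149
grip_force: 64.6
```

Request:
{"api": "step_arm", "payload": {"plan": [{"offset": [0, 0.3, 0], "rot": [0, 0, 0], "gripper": 0}, {"offset": [0, 0.6, 0], "rot": [0, 0, 0], "gripper": 0}, {"offset": [0, 0.8, 0], "rot": [0, 0, 0], "gripper": 0}, {"offset": [0, 1.0, 0], "rot": [0, 0, 0], "gripper": 0}, {"offset": [0, 1.2, 0], "rot": [0, 0, 0], "gripper": 0}, {"offset": [0, 1.2, 0], "rot": [0, 0, 0], "gripper": 0}]}}

```text
time_s: 7.65
eef_pos: [641.4, 8.4, 85.4]
ee_rot: [-0.0, 0.678, 0.735, -0.0]
force: [-4.5, -0.9, 7.1]
grip_width: 0.149
grip_force: 64.9
```

Request:
{"api": "step_arm", "payload": {"plan": [{"offset": [0, 0.2, 0], "rot": [0, 0, 0], "gripper": 0}, {"offset": [0, 0.4, 0], "rot": [0, 0, 0], "gripper": 0}, {"offset": [0, 0.6, 0], "rot": [0, 0, 0], "gripper": 0}, {"offset": [0, 0.6, 0], "rot": [0, 0, 0], "gripper": 0}]}}

```text
time_s: 8.05
eef_pos: [647.4, 9.0, 85.4]
ee_rot: [-0.0, 0.678, 0.735, -0.0]
force: [-5.1, 0.1, 6.8]
grip_width: 0.145
grip_force: 64.8
```

Request:
{"api": "step_arm", "payload": {"plan": [{"offset": [0, 0.2, 0], "rot": [0, 0, 0], "gripper": 0}, {"offset": [0, 0.4, 0], "rot": [0, 0, 0], "gripper": 0}, {"offset": [0, 0.5, 0], "rot": [0, 0, 0], "gripper": 0}, {"offset": [0, 0.5, 0], "rot": [0, 0, 0], "gripper": 0}]}}

```text
time_s: 8.45
eef_pos: [650.3, 9.2, 85.3]
ee_rot: [-0.003, 0.678, 0.735, -0.003]
force: [-23.1, -1.7, 17.0]
grip_width: 0.152
grip_force: 66.2
```

Request:
{"api": "step_arm", "payload": {"plan": [{"offset": [0, -0.2, -0.1], "rot": [0, 0, 0], "gripper": 0}, {"offset": [0, -0.2, -0.1], "rot": [0, 0, 0], "gripper": 3.6}, {"offset": [0, -0.2, -0.1], "rot": [0, 0, 0], "gripper": 3.6}, {"offset": [0, -0.2, -0.1], "rot": [0, 0, 0], "gripper": 3.6}, {"offset": [0, -0.2, -0.1], "rot": [0, 0, 0], "gripper": 3.6}, {"offset": [0, -0.2, -0.1], "rot": [0, 0, 0], "gripper": 3.6}, {"offset": [0, -0.2, -0.1], "rot": [0, 0, 0], "gripper": 3.6}, {"offset": [0, -0.2, -2], "rot": [0, 0, 0], "gripper": 3.6}, {"offset": [0, -0.2, -5], "rot": [0, 0, 0], "gripper": 3.6}, {"offset": [0, -0.2, -10], "rot": [0, 0, 0], "gripper": 8.5}, {"offset": [-2, -8, -10], "rot": [0, 0, -8], "gripper": 8.5}, {"offset": [-5, -13, -10], "rot": [0, 0, -16], "gripper": 8.5}]}}

```text
time_s: 9.65
eef_pos: [559.1, -31.8, 186.4]
ee_rot: [0.002, 0.566, 0.825, 0.001]
force: [1.6, -1.7, -0.3]
grip_width: 0.91
grip_force: 0.0
```

```bash
python3 go.py 487 126 140 185; python3 m.py | grep -E "^(blue|yellow|orange|copper)"
```

```text
t 9.7 pos [559.1 -31.8 186.4] psi 111.1 F [ 1.6 -1.7 -0.3] grip 77.3 0.0
offset [17.33 -1.06  4.59] rot [ 7.000e-02  2.300e-01 -7.392e+01]
blue px [248.3 218.9] n 31 mean [487.4 126.1] rect [487.2 125.4] [10.4 35. ] 88.7 zmed 39.0
blue px [370.9 249.7] n 92 mean [ 369.9 -289.2] rect [ 369.  -289.6] [34.3 33.9] 88.4 zmed 44.4
orange px [202.9 227.5] n 29 mean [462.  283.7] rect [463.7 283.2] [ 6.9 34.9] 89.8 zmed 38.6
orange px [ 99.6 270.1] n 30 mean [325.8 635.8] rect [326.3 635.7] [ 8.5 34.2] 82.7 zmed 38.3
copper px [226.1 223. ] n 116 mean [479.7 205.8] rect [480.1 206. ] [48.1 30.5] 7.2 zmed 5.3
copper px [181.5 230.1] n 117 mean [459.  363.9] rect [459.3 364.1] [46.9 30.4] 6.5 zmed 6.2
copper px [125.9 272.9] n 121 mean [315.  556.4] rect [314.6 556.1] [33.7 48.8] 83.5 zmed 5.1
```

Request:
{"api": "step_arm", "payload": {"plan": [{"offset": [8, -0.5, 2], "rot": [0, 0, -30], "gripper": 8.5}, {"offset": [8, -0.5, 2], "rot": [0, 0, -30], "gripper": 8.5}, {"offset": [8, -0.5, 2], "rot": [0, 0, -30], "gripper": 8.5}, {"offset": [8, -0.5, 2], "rot": [0, 0, -30], "gripper": 8.5}, {"offset": [17.3, -1.1, 4.6], "rot": [0, 0, -74], "gripper": 8.5}, {"offset": [17.3, -1.1, 4.6], "rot": [0, 0, -74], "gripper": 8.5}, {"offset": [17.3, -1.1, 4.6], "rot": [0, 0, -74], "gripper": 8.5}, {"offset": [17.3, -1.1, 4.6], "rot": [0, 0, -74], "gripper": 8.5}, {"offset": [17.3, -1.1, 4.6], "rot": [0, 0, -74], "gripper": 8.5}, {"offset": [17.3, -1.1, 4.6], "rot": [0, 0, -74], "gripper": 8.5}, {"offset": [17.3, -1.1, 4.6], "rot": [0, 0, -74], "gripper": 8.5}, {"offset": [17.3, -1.1, 4.6], "rot": [0, 0, -74], "gripper": 8.5}]}}

```text
time_s: 10.9
eef_pos: [488.4, 125.9, 138.9]
ee_rot: [0.0, -0.039, 0.999, 0.0]
force: [0.1, 0.2, -0.4]
grip_width: 0.997
grip_force: 0.0
```

```bash
python3 go.py 487 126 84 185
```

```text
t 10.9 pos [488.4 125.9 138.9] psi -175.5 F [ 0.1  0.2 -0.4] grip 84.7 0.0
offset [0.14 0.02 5.49] rot [ 0.    0.   -0.54]
```

Request:
{"api": "step_arm", "payload": {"plan": [{"offset": [0.1, 0, 2], "rot": [0, 0, -0.5], "gripper": 8.5}, {"offset": [0.1, 0, 4], "rot": [0, 0, -0.5], "gripper": 8.5}, {"offset": [0.1, 0, 5], "rot": [0, 0, -0.5], "gripper": 8.5}, {"offset": [0.1, 0, 5.4], "rot": [0, 0, -0.5], "gripper": 5}, {"offset": [0.1, 0, 5.4], "rot": [0, 0, -0.5], "gripper": 3}, {"offset": [0.1, 0, 5.4], "rot": [0, 0, -0.5], "gripper": 0}, {"offset": [0.1, 0, 5.4], "rot": [0, 0, -0.5], "gripper": 0}, {"offset": [0.1, 0, 5.4], "rot": [0, 0, -0.5], "gripper": 0}, {"offset": [0.1, 0, 5.4], "rot": [0, 0, -0.5], "gripper": 0}, {"offset": [0.1, 0, 5.4], "rot": [0, 0, -0.5], "gripper": 0}, {"offset": [0.1, 0, 5.4], "rot": [0, 0, -0.5], "gripper": 0}, {"offset": [0.1, 0, 5.4], "rot": [0, 0, -0.5], "gripper": 0}]}}

```text
time_s: 12.1
eef_pos: [487.7, 125.9, 85.6]
ee_rot: [0.001, -0.045, 0.999, 0.0]
force: [-1.0, -0.5, 5.4]
grip_width: 0.155
grip_force: 59.3
```

```bash
python3 go.py 570 89 145 94.3
```

```text
t 12.1 pos [487.7 125.9  85.6] psi -174.9 F [-1.  -0.5  5.4] grip 13.2 59.3
offset [-7.87 -4.41 -5.93] rot [6.000e-02 6.000e-02 9.084e+01]
```

Request:
{"api": "step_arm", "payload": {"plan": [{"offset": [0, 0, -3], "rot": [0, 0, 0], "gripper": 0}, {"offset": [0, 0, -5.9], "rot": [0, 0, 8], "gripper": 0}, {"offset": [-1, -0.5, -5.9], "rot": [0, 0, 16], "gripper": 0}, {"offset": [-2, -1, -5.9], "rot": [0, 0, 24.5], "gripper": 0}, {"offset": [-3, -1.5, -5.9], "rot": [0, 0, 33], "gripper": 0}, {"offset": [-4, -2, -5.9], "rot": [0, 0, 41.5], "gripper": 0}, {"offset": [-5, -2.6, -5.9], "rot": [0, 0, 50], "gripper": 0}, {"offset": [-6, -3.2, -5.9], "rot": [0, 0, 58.5], "gripper": 0}, {"offset": [-6.8, -3.8, -5.9], "rot": [0, 0, 67], "gripper": 0}, {"offset": [-7.9, -4.4, -5.9], "rot": [0, 0, 75.5], "gripper": 0}, {"offset": [-7.9, -4.4, -5.9], "rot": [0, 0, 84], "gripper": 0}, {"offset": [-7.9, -4.4, -5.9], "rot": [0, 0, 90.8], "gripper": 0}]}}

```text
time_s: 13.3
eef_pos: [570.0, 88.9, 143.6]
ee_rot: [-0.0, 0.682, 0.731, -0.0]
force: [-1.1, -0.7, -0.5]
grip_width: 0.149
grip_force: 58.8
```

```bash
python3 go.py 570 89 85.3 94.3; python3 m.py | grep -E "^(blue|yellow|orange|copper)"
```

```text
t 13.3 pos [570.   88.9 143.6] psi 94.0 F [-1.1 -0.7 -0.5] grip 12.7 58.8
offset [0.01 0.01 5.83] rot [-0.04 -0.   -0.31]
blue px [370.8 249.8] n 91 mean [ 369.8 -289.1] rect [ 369.  -289.6] [34.  33.9] 88.4 zmed 43.8
yellow px [284.4 172.3] n 7 mean [649.9  -5.3] rect [649.2  -5.5] [ 3.5 10.9] 87.8 zmed 38.7
orange px [202.8 227.5] n 28 mean [461.8 283.8] rect [463.7 283.2] [ 6.9 34.9] 89.8 zmed 39.6
orange px [ 99.6 270.1] n 30 mean [325.8 635.8] rect [326.3 635.7] [ 8.5 34.2] 82.7 zmed 39.5
copper px [181.4 230. ] n 118 mean [459.2 364.3] rect [459.1 364.4] [46.8 30.5] 5.9 zmed 5.4
copper px [126.1 272.9] n 125 mean [314.7 555.7] rect [314.6 556.1] [34. 49.] 81.0 zmed 4.8
```

Request:
{"api": "step_arm", "payload": {"plan": [{"offset": [0, 0, 2.5], "rot": [0, 0, -0.3], "gripper": 0}, {"offset": [0, 0, 4.5], "rot": [0, 0, -0.3], "gripper": 0}, {"offset": [0, 0, 5.4], "rot": [0, 0, -0.3], "gripper": 0}, {"offset": [0, 0, 5.8], "rot": [0, 0, -0.3], "gripper": 0}, {"offset": [0, 0, 5.8], "rot": [0, 0, -0.3], "gripper": 0}, {"offset": [0, 0.6, 5.8], "rot": [0, 0, -0.3], "gripper": 0}, {"offset": [0, 1.2, 5.8], "rot": [0, 0, -0.3], "gripper": 0}, {"offset": [0, 1.8, 5.8], "rot": [0, 0, -0.3], "gripper": 0}, {"offset": [0, 2.4, 5.8], "rot": [0, 0, -0.3], "gripper": 0}, {"offset": [0, 3, 5.8], "rot": [0, 0, -0.3], "gripper": 0}, {"offset": [0, 3.6, 5.8], "rot": [0, 0, -0.3], "gripper": 0}, {"offset": [0, 3.6, 5.8], "rot": [0, 0, -0.3], "gripper": 0}]}}

```text
time_s: 14.55
eef_pos: [606.5, 91.8, 85.9]
ee_rot: [0.0, 0.678, 0.735, 0.0]
force: [0.3, -0.0, -1.9]
grip_width: 0.154
grip_force: 58.8
```

Request:
{"api": "step_arm", "payload": {"plan": [{"offset": [0, 0.5, 0], "rot": [0, 0, 0], "gripper": 0}, {"offset": [0, 1, 0], "rot": [0, 0, 0], "gripper": 0}, {"offset": [0, 1.5, 0], "rot": [0, 0, 0], "gripper": 0}, {"offset": [0, 2, 0], "rot": [0, 0, 0], "gripper": 0}, {"offset": [0, 2.5, 0], "rot": [0, 0, 0], "gripper": 0}, {"offset": [0, 3, 0], "rot": [0, 0, 0], "gripper": 0}, {"offset": [0, 3.3, 0], "rot": [0, 0, 0], "gripper": 0}, {"offset": [0, 3.6, 0], "rot": [0, 0, 0], "gripper": 0}, {"offset": [0, 3.6, 0], "rot": [0, 0, 0], "gripper": 0}]}}

```text
time_s: 15.45
eef_pos: [642.2, 94.7, 85.8]
ee_rot: [0.0, 0.678, 0.735, 0.0]
force: [1.0, 0.3, -3.2]
grip_width: 0.151
grip_force: 58.5
```

Request:
{"api": "step_arm", "payload": {"plan": [{"offset": [0, 0.2, 0.1], "rot": [0, 0, 0], "gripper": 0}, {"offset": [0, 0.4, 0.1], "rot": [0, 0, 0], "gripper": 0}, {"offset": [0, 0.5, 0.1], "rot": [0, 0, 0], "gripper": 0}, {"offset": [0, 0.5, 0.1], "rot": [0, 0, 0], "gripper": 0}]}}

```text
time_s: 15.85
eef_pos: [644.6, 95.3, 85.6]
ee_rot: [-0.003, 0.678, 0.735, -0.003]
force: [-22.4, -2.5, 15.6]
grip_width: 0.151
grip_force: 61.4
```

Request:
{"api": "step_arm", "payload": {"plan": [{"offset": [0, -0.2, -0.1], "rot": [0, 0, 0], "gripper": 0}, {"offset": [0, -0.2, -0.1], "rot": [0, 0, 0], "gripper": 3.6}, {"offset": [0, -0.2, -0.1], "rot": [0, 0, 0], "gripper": 3.6}, {"offset": [0, -0.2, -0.1], "rot": [0, 0, 0], "gripper": 3.6}, {"offset": [0, -0.2, -0.1], "rot": [0, 0, 0], "gripper": 3.6}, {"offset": [0, -0.2, -0.1], "rot": [0, 0, 0], "gripper": 3.6}, {"offset": [0, -0.2, -0.1], "rot": [0, 0, 0], "gripper": 3.6}, {"offset": [0, -0.2, -2], "rot": [0, 0, 0], "gripper": 3.6}, {"offset": [0, -0.2, -5], "rot": [0, 0, 0], "gripper": 3.6}, {"offset": [0, -0.2, -10], "rot": [0, 0, 0], "gripper": 8.5}, {"offset": [4, -5, -10], "rot": [0, 0, -8], "gripper": 8.5}, {"offset": [8, -9, -10], "rot": [0, 0, -16], "gripper": 8.5}]}}

```text
time_s: 17.05
eef_pos: [564.9, 155.5, 186.2]
ee_rot: [0.001, 0.568, 0.823, 0.001]
force: [0.2, 1.0, -0.2]
grip_width: 0.91
grip_force: 0.0
```

```bash
python3 go.py 462 283.5 140 184; python3 m.py | grep -E "^(blue|yellow|orange|copper)"
```

```text
t 17.1 pos [564.9 155.5 186.2] psi 110.8 F [ 0.2  1.  -0.2] grip 77.4 0.0
offset [15.63 -5.07  4.59] rot [  0.13   0.16 -73.16]
blue px [370.8 249.7] n 92 mean [ 369.9 -289. ] rect [ 369.  -289.6] [34.3 33.9] 88.4 zmed 45.1
yellow px [280.7 172.7] n 34 mean [648.9   7.8] rect [649.6   8.6] [31.8 10.9] 88.3 zmed 39.5
orange px [202.8 227.6] n 27 mean [461.7 284. ] rect [463.7 283.2] [ 6.9 34.9] 89.8 zmed 37.6
orange px [ 99.6 270.1] n 30 mean [325.8 635.8] rect [326.3 635.7] [ 8.5 34.2] 82.7 zmed 38.9
copper px [181.4 230.1] n 117 mean [458.8 364.1] rect [458.9 364.2] [47.3 30.2] 5.9 zmed 5.1
copper px [126.  272.9] n 119 mean [314.8 556.1] rect [315.1 556.9] [31.8 48.1] 81.9 zmed 5.4
```

Request:
{"api": "step_arm", "payload": {"plan": [{"offset": [8, -2.5, 2], "rot": [0, 0, -30], "gripper": 8.5}, {"offset": [8, -2.5, 2], "rot": [0, 0, -30], "gripper": 8.5}, {"offset": [8, -2.5, 2], "rot": [0, 0, -30], "gripper": 8.5}, {"offset": [8, -2.5, 2], "rot": [0, 0, -30], "gripper": 8.5}, {"offset": [15.6, -5.1, 4.6], "rot": [0, 0, -73.2], "gripper": 8.5}, {"offset": [15.6, -5.1, 4.6], "rot": [0, 0, -73.2], "gripper": 8.5}, {"offset": [15.6, -5.1, 4.6], "rot": [0, 0, -73.2], "gripper": 8.5}, {"offset": [15.6, -5.1, 4.6], "rot": [0, 0, -73.2], "gripper": 8.5}, {"offset": [15.6, -5.1, 4.6], "rot": [0, 0, -73.2], "gripper": 8.5}, {"offset": [15.6, -5.1, 4.6], "rot": [0, 0, -73.2], "gripper": 8.5}, {"offset": [15.6, -5.1, 4.6], "rot": [0, 0, -73.2], "gripper": 8.5}, {"offset": [15.6, -5.1, 4.6], "rot": [0, 0, -73.2], "gripper": 8.5}]}}

```text
time_s: 18.3
eef_pos: [462.6, 283.5, 138.9]
ee_rot: [0.0, -0.032, 0.999, 0.0]
force: [0.0, -1.0, 0.4]
grip_width: 1.003
grip_force: 0.0
```

```bash
python3 go.py 462 283.5 84 184
```

```text
t 18.3 pos [462.6 283.5 138.9] psi -176.3 F [ 0.  -1.   0.4] grip 85.2 0.0
offset [0.06 0.01 5.49] rot [ 0.    0.   -0.34]
```

Request:
{"api": "step_arm", "payload": {"plan": [{"offset": [0, 0, 2], "rot": [0, 0, -0.3], "gripper": 8.5}, {"offset": [0, 0, 4], "rot": [0, 0, -0.3], "gripper": 8.5}, {"offset": [0, 0, 5], "rot": [0, 0, -0.3], "gripper": 8.5}, {"offset": [0, 0, 5.4], "rot": [0, 0, -0.3], "gripper": 5}, {"offset": [0, 0, 5.4], "rot": [0, 0, -0.3], "gripper": 3}, {"offset": [0, 0, 5.4], "rot": [0, 0, -0.3], "gripper": 0}, {"offset": [0, 0, 5.4], "rot": [0, 0, -0.3], "gripper": 0}, {"offset": [0, 0, 5.4], "rot": [0, 0, -0.3], "gripper": 0}, {"offset": [0, 0, 5.4], "rot": [0, 0, -0.3], "gripper": 0}, {"offset": [0, 0, 5.4], "rot": [0, 0, -0.3], "gripper": 0}, {"offset": [0, 0, 5.4], "rot": [0, 0, -0.3], "gripper": 0}, {"offset": [0, 0, 5.4], "rot": [0, 0, -0.3], "gripper": 0}]}}

```text
time_s: 19.5
eef_pos: [462.9, 283.7, 85.6]
ee_rot: [0.001, -0.036, 0.999, 0.0]
force: [-0.5, -0.2, 6.0]
grip_width: 0.155
grip_force: 59.3
```

```bash
python3 go.py 564 175 145 94.2
```

```text
t 19.5 pos [462.9 283.7  85.6] psi -175.9 F [-0.5 -0.2  6. ] grip 13.1 59.3
offset [ -9.31 -11.57  -5.93] rot [8.000e-02 4.000e-02 8.993e+01]
```

Request:
{"api": "step_arm", "payload": {"plan": [{"offset": [0, 0, -3], "rot": [0, 0, 0], "gripper": 0}, {"offset": [-0.5, -1, -5.9], "rot": [0, 0, 8], "gripper": 0}, {"offset": [-1.5, -2, -5.9], "rot": [0, 0, 16], "gripper": 0}, {"offset": [-2.5, -3.5, -5.9], "rot": [0, 0, 24.5], "gripper": 0}, {"offset": [-3.5, -5, -5.9], "rot": [0, 0, 33], "gripper": 0}, {"offset": [-4.5, -6.5, -5.9], "rot": [0, 0, 41.5], "gripper": 0}, {"offset": [-5.5, -8, -5.9], "rot": [0, 0, 50], "gripper": 0}, {"offset": [-6.5, -9, -5.9], "rot": [0, 0, 58.5], "gripper": 0}, {"offset": [-8, -10, -5.9], "rot": [0, 0, 67], "gripper": 0}, {"offset": [-9.3, -11.6, -5.9], "rot": [0, 0, 75.5], "gripper": 0}, {"offset": [-9.3, -11.6, -5.9], "rot": [0, 0, 84], "gripper": 0}, {"offset": [-9.3, -11.6, -5.9], "rot": [0, 0, 89.9], "gripper": 0}]}}

```text
time_s: 20.7
eef_pos: [563.8, 174.0, 143.5]
ee_rot: [-0.0, 0.683, 0.731, -0.0]
force: [-1.0, 0.1, -1.0]
grip_width: 0.151
grip_force: 58.7
```

```bash
python3 go.py 564 175 85.3 94.2; python3 m.py | grep -E "^(blue|yellow|orange|copper)"
```

```text
t 20.7 pos [563.8 174.  143.5] psi 93.9 F [-1.   0.1 -1. ] grip 12.8 58.7
offset [0.1  0.03 5.82] rot [-0.04 -0.   -0.33]
blue px [257.7 174.8] n 26 mean [643.4  89.2] rect [644.7  90. ] [24.7 10.9] 88.3 zmed 40.1
blue px [370.8 249.8] n 93 mean [ 369.8 -289.1] rect [ 369.  -289.6] [34.3 33.9] 88.4 zmed 44.1
yellow px [280.6 172.8] n 32 mean [648.6   8.2] rect [649.6   8.6] [31.8 10.9] 88.3 zmed 38.5
orange px [ 99.6 270.1] n 30 mean [325.8 635.8] rect [326.3 635.7] [ 8.5 34.2] 82.7 zmed 39.3
copper px [126.1 273. ] n 123 mean [314.7 555.9] rect [314.5 555.5] [34.8 48.8] 83.5 zmed 5.3
```

Request:
{"api": "step_arm", "payload": {"plan": [{"offset": [0.1, 0, 2.5], "rot": [0, 0, -0.3], "gripper": 0}, {"offset": [0.1, 0, 4.5], "rot": [0, 0, -0.3], "gripper": 0}, {"offset": [0.1, 0, 5.4], "rot": [0, 0, -0.3], "gripper": 0}, {"offset": [0.1, 0, 5.8], "rot": [0, 0, -0.3], "gripper": 0}, {"offset": [0.1, 0, 5.8], "rot": [0, 0, -0.3], "gripper": 0}, {"offset": [0.1, 0.6, 5.8], "rot": [0, 0, -0.3], "gripper": 0}, {"offset": [0.1, 1.2, 5.8], "rot": [0, 0, -0.3], "gripper": 0}, {"offset": [0.1, 1.8, 5.8], "rot": [0, 0, -0.3], "gripper": 0}, {"offset": [0.1, 2.4, 5.8], "rot": [0, 0, -0.3], "gripper": 0}, {"offset": [0.1, 3, 5.8], "rot": [0, 0, -0.3], "gripper": 0}, {"offset": [0.1, 3.6, 5.8], "rot": [0, 0, -0.3], "gripper": 0}, {"offset": [0.1, 3.6, 5.8], "rot": [0, 0, -0.3], "gripper": 0}]}}

```text
time_s: 21.95
eef_pos: [600.2, 178.2, 85.9]
ee_rot: [0.0, 0.679, 0.735, 0.0]
force: [-0.4, 0.8, -0.9]
grip_width: 0.151
grip_force: 58.7
```

Request:
{"api": "step_arm", "payload": {"plan": [{"offset": [0, 0.5, 0], "rot": [0, 0, 0], "gripper": 0}, {"offset": [0, 1, 0], "rot": [0, 0, 0], "gripper": 0}, {"offset": [0, 1.5, 0], "rot": [0, 0, 0], "gripper": 0}, {"offset": [0, 2, 0], "rot": [0, 0, 0], "gripper": 0}, {"offset": [0, 2.5, 0], "rot": [0, 0, 0], "gripper": 0}, {"offset": [0, 3, 0], "rot": [0, 0, 0], "gripper": 0}, {"offset": [0, 3.3, 0], "rot": [0, 0, 0], "gripper": 0}, {"offset": [0, 3.6, 0], "rot": [0, 0, 0], "gripper": 0}, {"offset": [0, 3.6, 0], "rot": [0, 0, 0], "gripper": 0}]}}

```text
time_s: 22.85
eef_pos: [635.8, 181.1, 85.8]
ee_rot: [0.0, 0.679, 0.735, 0.0]
force: [1.7, 0.7, -3.1]
grip_width: 0.152
grip_force: 58.5
```

Request:
{"api": "step_arm", "payload": {"plan": [{"offset": [0, 0.2, 0.1], "rot": [0, 0, 0], "gripper": 0}, {"offset": [0, 0.4, 0.1], "rot": [0, 0, 0], "gripper": 0}, {"offset": [0, 0.5, 0.1], "rot": [0, 0, 0], "gripper": 0}, {"offset": [0, 0.5, 0.1], "rot": [0, 0, 0], "gripper": 0}]}}

```text
time_s: 23.25
eef_pos: [638.7, 181.6, 85.7]
ee_rot: [-0.002, 0.678, 0.735, -0.002]
force: [-16.9, -2.5, 12.5]
grip_width: 0.149
grip_force: 60.8
```

Request:
{"api": "step_arm", "payload": {"plan": [{"offset": [0, -0.2, -0.1], "rot": [0, 0, 0], "gripper": 0}, {"offset": [0, -0.2, -0.1], "rot": [0, 0, 0], "gripper": 3.6}, {"offset": [0, -0.2, -0.1], "rot": [0, 0, 0], "gripper": 3.6}, {"offset": [0, -0.2, -0.1], "rot": [0, 0, 0], "gripper": 3.6}, {"offset": [0, -0.2, -0.1], "rot": [0, 0, 0], "gripper": 3.6}, {"offset": [0, -0.2, -0.1], "rot": [0, 0, 0], "gripper": 3.6}, {"offset": [0, -0.2, -0.1], "rot": [0, 0, 0], "gripper": 3.6}, {"offset": [0, -0.2, -2], "rot": [0, 0, 0], "gripper": 3.6}, {"offset": [0, -0.2, -5], "rot": [0, 0, 0], "gripper": 3.6}, {"offset": [0, -0.2, -10], "rot": [0, 0, 0], "gripper": 8.5}, {"offset": [-5, -5, -12], "rot": [0, 0, 0], "gripper": 8.5}, {"offset": [-10, -8, -12], "rot": [0, 0, 0], "gripper": 8.5}]}}

```text
time_s: 24.45
eef_pos: [582.8, 101.0, 205.1]
ee_rot: [0.002, 0.678, 0.735, 0.002]
force: [0.3, -1.6, -0.0]
grip_width: 0.909
grip_force: 0.0
```

```bash
python3 go.py 500 -230 240 94
```

```text
t 24.4 pos [582.8 101.  205.1] psi 94.7 F [ 0.3 -1.6 -0. ] grip 77.3 0.0
offset [-32.31 -10.94  -3.53] rot [0.28 0.03 0.69]
```

Request:
{"api": "step_arm", "payload": {"plan": [{"offset": [-31, -1, -4], "rot": [0, 0, 0.7], "gripper": 8.5}, {"offset": [-31, -1, -4], "rot": [0, 0, 0.7], "gripper": 8.5}, {"offset": [-31, -1, -4], "rot": [0, 0, 0.7], "gripper": 8.5}, {"offset": [-31, -1, -4], "rot": [0, 0, 0.7], "gripper": 8.5}, {"offset": [-31, -1, -4], "rot": [0, 0, 0.7], "gripper": 8.5}, {"offset": [-31, -1, -4], "rot": [0, 0, 0.7], "gripper": 8.5}, {"offset": [-31, -1, -4], "rot": [0, 0, 0.7], "gripper": 8.5}, {"offset": [-31, -1, -4], "rot": [0, 0, 0.7], "gripper": 8.5}, {"offset": [-31, -1, -4], "rot": [0, 0, 0.7], "gripper": 8.5}, {"offset": [-31, -1, -4], "rot": [0, 0, 0.7], "gripper": 8.5}]}}

```text
time_s: 25.45
eef_pos: [597.8, -207.1, 242.5]
ee_rot: [-0.0, 0.682, 0.731, 0.0]
force: [-0.2, -0.1, -0.6]
grip_width: 0.997
grip_force: 0.0
```

```bash
python3 go.py 574 -205 120 94; python3 m.py | grep -E "^(blue|yellow|orange|copper|red)"; python3 w.py 77 574 -205 75 w3 600
python3 - <<'E'
from h import *
c=cam("wrist");print(c["mount"])
E
```

```text
t 25.4 pos [ 597.8 -207.1  242.5] psi 94.0 F [-0.2 -0.1 -0.6] grip 84.8 0.0
offset [ 0.37 -2.36 12.25] rot [-0.02 -0.03 -0.05]
blue px [256.8 174.9] n 32 mean [643.4  92.7] rect [644.8  93.5] [31.8 10.9] 88.3 zmed 39.9
yellow px [280.6 172.8] n 32 mean [648.5   8.3] rect [649.6   8.6] [31.8 10.9] 88.3 zmed 38.4
orange px [232.3 177.3] n 33 mean [637.2 179.2] rect [636.3 178.4] [31.8 10.9] 88.4 zmed 39.6
orange px [ 99.6 270. ] n 32 mean [326.4 635.7] rect [326.3 635.5] [ 9.2 34.1] 84.0 zmed 38.4
copper px [125.9 272.9] n 124 mean [314.8 556.3] rect [314.9 557.4] [34.4 49.2] 78.2 zmed 5.1
red px [ 94.9 119.6] n 272 mean [877.6 685.7] rect [874.8 681.4] [112.7  44.5] 2.6 zmed 212.4
red px [108.8 116.6] n 94 mean [887.8 634.5] rect [886.3 631.9] [48.8 33.6] 19.4 zmed 208.3
red px [255.8 161.9] n 483 mean [698.3  95. ] rect [698.4  94.2] [ 21.8 306. ] 3.8 zmed 13.3
red px [393.5 186.5] n 35 mean [ 593.2 -393.4] rect [ 593.4 -391.8] [35.8 10.9] 88.4 zmed 61.8
[[ 1.30468636e-03 -9.56123830e-01 -2.92959927e-01  7.40792512e+01]
 [ 9.99999119e-01  1.31947965e-03  1.47116620e-04 -2.38494841e-02]
 [ 2.45892955e-04 -2.92959860e-01  9.56124709e-01 -6.97215941e+01]
 [ 0.00000000e+00  0.00000000e+00  0.00000000e+00  1.00000000e+00]]
```

View pics/w3.png

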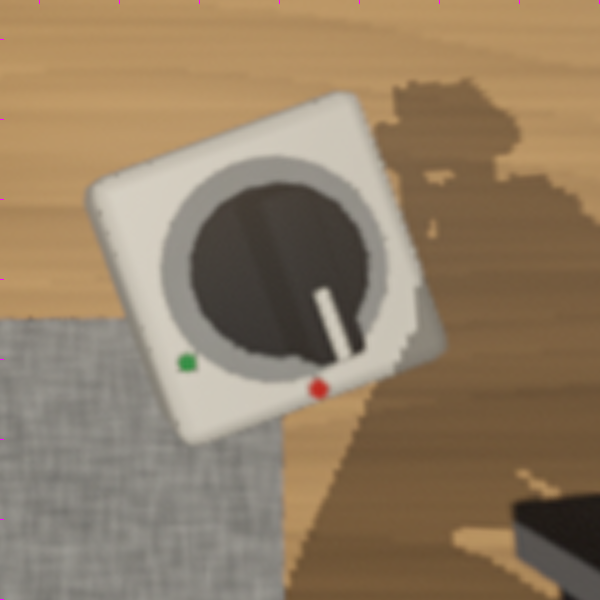

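The knob's bar runs from (312,276) to the white line at (345,358), pointing at the red dot (318,389). The green dot is at (187,363). After parallax correction the axis is at about (580,-208) and the off heading is 21°. All three plates sit at the stop line.

```bash
python3 go.py 580 -208 160 21
```

```text
t 25.6 pos [ 597.9 -207.6  242.7] psi 93.9 F [-0.1 -0.5 -0.1] grip 84.7 0.0
offset [ 0.09 -1.79  8.27] rot [-1.000e-02 -0.000e+00  7.293e+01]
```

Request:
{"api": "step_arm", "payload": {"plan": [{"offset": [0.1, -1.8, 4], "rot": [0, 0, 73], "gripper": 6}, {"offset": [0.1, -1.8, 4], "rot": [0, 0, 73], "gripper": 6}, {"offset": [0.1, -1.8, 4], "rot": [0, 0, 73], "gripper": 6}, {"offset": [0.1, -1.8, 4], "rot": [0, 0, 73], "gripper": 6}, {"offset": [0.1, -1.8, 4], "rot": [0, 0, 73], "gripper": 6}, {"offset": [0.1, -1.8, 4], "rot": [0, 0, 73], "gripper": 6}, {"offset": [0.1, -1.8, 4], "rot": [0, 0, 73], "gripper": 6}, {"offset": [0.1, -1.8, 4], "rot": [0, 0, 73], "gripper": 6}, {"offset": [0.1, -1.8, 4], "rot": [0, 0, 73], "gripper": 6}, {"offset": [0.1, -1.8, 4], "rot": [0, 0, 73], "gripper": 6}, {"offset": [0.1, -1.8, 6], "rot": [0, 0, 73], "gripper": 6}, {"offset": [0.1, -1.8, 8], "rot": [0, 0, 73], "gripper": 6}]}}

```text
time_s: 26.8
eef_pos: [579.9, -208.8, 162.6]
ee_rot: [0.0, 0.983, 0.182, 0.001]
force: [-0.7, 0.3, -0.3]
grip_width: 0.701
grip_force: 0.0
```

```bash
python3 go.py 580 -208 125 21
```

```text
t 26.8 pos [ 579.9 -208.8  162.6] psi 21.0 F [-0.7  0.3 -0.3] grip 59.6 0.0
offset [ 0.03 -0.07  3.76] rot [ 0.06 -0.05  0.02]
```

Request:
{"api": "step_arm", "payload": {"plan": [{"offset": [0, 0, 2], "rot": [0, 0, 0], "gripper": 6}, {"offset": [0, 0, 3], "rot": [0, 0, 0], "gripper": 6}, {"offset": [0, 0, 3.5], "rot": [0, 0, 0], "gripper": 6}, {"offset": [0, 0, 3.5], "rot": [0, 0, 0], "gripper": 3}, {"offset": [0, 0, 3.5], "rot": [0, 0, 0], "gripper": 2}, {"offset": [0, 0, 3.5], "rot": [0, 0, 0], "gripper": 0}, {"offset": [0, 0, 3.5], "rot": [0, 0, 0], "gripper": 0}, {"offset": [0, 0, 3.5], "rot": [0, 0, 0], "gripper": 0}, {"offset": [0, 0, 3.5], "rot": [0, 0, 0], "gripper": 0}, {"offset": [0, 0, 3.5], "rot": [0, 0, 0], "gripper": 0}, {"offset": [0, 0, 3.5], "rot": [0, 0, 0], "gripper": 0}, {"offset": [0, 0, 3.5], "rot": [0, 0, 0], "gripper": 0}], "squeeze": 30}}

```text
time_s: 28.0
eef_pos: [579.7, -208.5, 128.7]
ee_rot: [-0.0, 0.984, 0.181, 0.0]
force: [-3.5, 4.2, 5.1]
grip_width: 0.15
grip_force: 30.8
```

Request:
{"api": "step_arm", "payload": {"plan": [{"offset": [0, 0, 0], "rot": [0, 0, 7], "gripper": 0}, {"offset": [0, 0, 0], "rot": [0, 0, 14], "gripper": 0}, {"offset": [0, 0, 0], "rot": [0, 0, 21], "gripper": 0}, {"offset": [0, 0, 0], "rot": [0, 0, 28], "gripper": 0}, {"offset": [0, 0, 0], "rot": [0, 0, 35], "gripper": 0}, {"offset": [0, 0, 0], "rot": [0, 0, 42], "gripper": 0}, {"offset": [0, 0, 0], "rot": [0, 0, 49], "gripper": 0}, {"offset": [0, 0, 0], "rot": [0, 0, 56], "gripper": 0}, {"offset": [0, 0, 0], "rot": [0, 0, 62], "gripper": 0}, {"offset": [0, 0, 0], "rot": [0, 0, 62], "gripper": 0}, {"offset": [0, 0, 0], "rot": [0, 0, 62], "gripper": 0}, {"offset": [0, 0, 0], "rot": [0, 0, 62], "gripper": 0}]}}

```text
time_s: 29.2
eef_pos: [579.7, -208.2, 128.7]
ee_rot: [-0.001, 0.936, -0.351, -0.0]
force: [-2.5, 6.9, 6.3]
grip_width: 0.155
grip_force: 30.7
```

Request:
{"api": "step_arm", "payload": {"plan": [{"offset": [0, 0, 0], "rot": [0, 0, 0], "gripper": 3}, {"offset": [0, 0, 0], "rot": [0, 0, 0], "gripper": 5}, {"offset": [0, 0, 0], "rot": [0, 0, 0], "gripper": 5}, {"offset": [0, 0, 0], "rot": [0, 0, 0], "gripper": 5}, {"offset": [0, 0, -4], "rot": [0, 0, 0], "gripper": 5}, {"offset": [0, 0, -8], "rot": [0, 0, 0], "gripper": 7}, {"offset": [0, 0, -11], "rot": [0, 0, 0], "gripper": 8.5}, {"offset": [0, 0, -11], "rot": [0, 0, 0], "gripper": 8.5}]}}

```text
time_s: 30.0
eef_pos: [580.7, -209.8, 242.3]
ee_rot: [0.001, 0.936, -0.352, 0.004]
force: [0.8, -0.6, -0.4]
grip_width: 0.996
grip_force: 0.0
```

```bash
python3 go.py 560 -420 240 60
```

```text
t 30.0 pos [ 580.7 -209.8  242.3] psi -41.2 F [ 0.8 -0.6 -0.4] grip 84.6 0.0
offset [12.27 17.19  0.31] rot [   0.35   -0.42 -101.16]
```

Request:
{"api": "step_arm", "payload": {"plan": [{"offset": [7, 8, 0], "rot": [0, 0, -50], "gripper": 8.5}, {"offset": [7, 8, 0], "rot": [0, 0, -50], "gripper": 8.5}, {"offset": [7, 8, 0], "rot": [0, 0, -50], "gripper": 8.5}, {"offset": [7, 8, 0], "rot": [0, 0, -50], "gripper": 8.5}, {"offset": [7, 8, 0], "rot": [0, 0, -50], "gripper": 8.5}, {"offset": [7, 8, 0], "rot": [0, 0, -50], "gripper": 8.5}, {"offset": [12, 17, 0], "rot": [0, 0, -100], "gripper": 8.5}, {"offset": [12, 17, 0], "rot": [0, 0, -100], "gripper": 8.5}, {"offset": [12, 17, 0], "rot": [0, 0, -100], "gripper": 8.5}, {"offset": [12, 17, 0], "rot": [0, 0, -100], "gripper": 8.5}, {"offset": [12, 17, 0], "rot": [0, 0, -100], "gripper": 8.5}, {"offset": [12, 17, 0], "rot": [0, 0, -100], "gripper": 8.5}]}}

```text
time_s: 31.2
eef_pos: [557.9, -416.2, 236.3]
ee_rot: [-0.001, 0.87, 0.494, -0.0]
force: [0.1, 0.5, 0.1]
grip_width: 0.992
grip_force: 0.0
```

Request:
{"api": "step_arm", "payload": {"plan": [{"offset": [0, 0, 0], "rot": [0, 0, -37.5], "gripper": 8.5}, {"offset": [0, 0, 0], "rot": [0, 0, -37.5], "gripper": 8.5}, {"offset": [0, 0, 0], "rot": [0, 0, -37.5], "gripper": 8.5}, {"offset": [0, 0, 0], "rot": [0, 0, -37.5], "gripper": 8.5}, {"offset": [0, 0, 0], "rot": [0, 0, -37.5], "gripper": 8.5}, {"offset": [0, 0, 0], "rot": [0, 0, -37.5], "gripper": 8.5}]}}

```text
time_s: 31.8
eef_pos: [558.0, -416.1, 236.5]
ee_rot: [-0.001, 0.667, 0.745, 0.0]
force: [0.1, -0.7, 0.1]
grip_width: 0.996
grip_force: 0.0
```

```bash
python3 go.py 590 -392 150 97.5; python3 m.py | grep -E "^(blue|yellow|orange|red)"; python3 w.py 13 560 -330 160 w4 600; ls pics
```

```text
t 31.8 pos [ 558.  -416.1  236.5] psi 96.4 F [ 0.1 -0.7  0.1] grip 84.6 0.0
offset [2.03 3.46 8.65] rot [-0.05 -0.07 -1.15]
blue px [256.8 174.9] n 32 mean [643.4  92.7] rect [644.8  93.5] [31.8 10.9] 88.3 zmed 39.1
yellow px [280.4 172.7] n 33 mean [648.8   9. ] rect [649.6  10.4] [35.4 10.9] 88.3 zmed 39.3
orange px [232.3 177.3] n 33 mean [637.2 179.2] rect [636.3 178.4] [31.8 10.9] 88.4 zmed 38.6
orange px [ 99.5 270. ] n 31 mean [326.4 635.8] rect [326.3 635.8] [ 8.8 34.1] 84.0 zmed 37.7
red px [ 95.  119.4] n 278 mean [878.5 685.4] rect [874.8 681.4] [112.7  44.5] 2.6 zmed 213.4
red px [108.9 116.2] n 91 mean [889.2 634.3] rect [888.7 632. ] [45.  34.2] 21.3 zmed 207.8
red px [255.9 161.9] n 484 mean [698.5  94.4] rect [698.6  94.2] [ 21.9 306. ] 3.8 zmed 13.4
red px [393.3 186.6] n 35 mean [ 593.2 -392.6] rect [ 593.4 -391.7] [35.5 10.9] 88.4 zmed 61.7
scene.png
t.png
top.png
top2.png
w1.png
w2.png
w3.png
w4.png
zoom.png
```

View pics/w4.png

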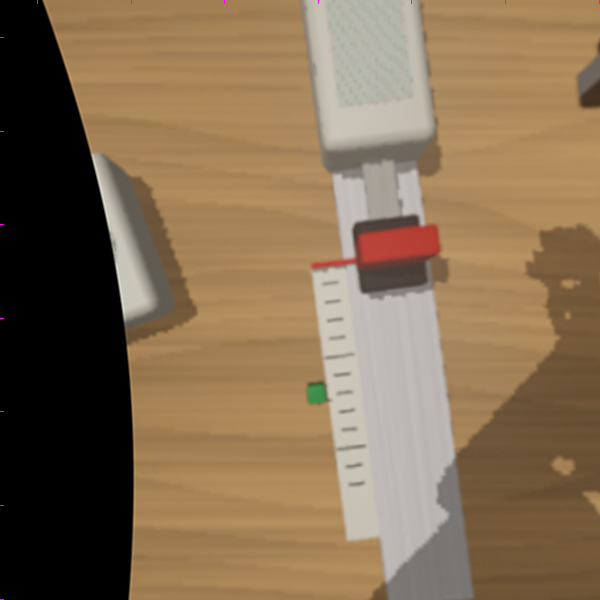

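The pointer tip is at (313,266) and the green marker at (316,393), which puts the pull at about 68.5 mm. The handle top at (400,244) corrects to about (583,-376.5), with the gauge heading 7.2°.

```bash
python3 go.py 583 -376.5 109 97.2
```

```text
t 31.9 pos [ 558.  -416.1  236.9] psi 96.2 F [-0.1 -0.3 -0.5] grip 84.8 0.0
offset [ 3.65  2.92 12.79] rot [-0.04 -0.05 -0.97]
```

Request:
{"api": "step_arm", "payload": {"plan": [{"offset": [3.6, 2.9, 4], "rot": [0, 0, -1], "gripper": 5}, {"offset": [3.6, 2.9, 7], "rot": [0, 0, -1], "gripper": 5}, {"offset": [3.6, 2.9, 8], "rot": [0, 0, -1], "gripper": 5}, {"offset": [3.6, 2.9, 8], "rot": [0, 0, -1], "gripper": 5}, {"offset": [3.6, 2.9, 10], "rot": [0, 0, -1], "gripper": 5}, {"offset": [3.6, 2.9, 12], "rot": [0, 0, -1], "gripper": 5}, {"offset": [3.6, 2.9, 12.7], "rot": [0, 0, -1], "gripper": 5}, {"offset": [3.6, 2.9, 12.7], "rot": [0, 0, -1], "gripper": 5}]}}

```text
time_s: 32.7
eef_pos: [582.8, -378.0, 111.3]
ee_rot: [0.0, 0.661, 0.751, -0.0]
force: [-0.2, -0.2, -0.2]
grip_width: 0.586
grip_force: 0.0
```

Request:
{"api": "step_arm", "payload": {"plan": [{"offset": [0, 0, 0], "rot": [0, 0, 0], "gripper": 3}, {"offset": [0, 0, 0], "rot": [0, 0, 0], "gripper": 2}, {"offset": [0, 0, 0], "rot": [0, 0, 0], "gripper": 0}, {"offset": [0, 0, 0], "rot": [0, 0, 0], "gripper": 0}, {"offset": [0, 0, 0], "rot": [0, 0, 0], "gripper": 0}, {"offset": [0, 0, 0], "rot": [0, 0, 0], "gripper": 0}, {"offset": [0, 0, 0], "rot": [0, 0, 0], "gripper": 0}, {"offset": [0, 0, 0], "rot": [0, 0, 0], "gripper": 0}], "squeeze": 60}}

```text
time_s: 33.5
eef_pos: [583.4, -377.5, 112.1]
ee_rot: [0.001, 0.66, 0.751, -0.0]
force: [-0.1, -0.5, 6.0]
grip_width: 0.149
grip_force: 60.1
```

```bash
python3 go.py 515 -385 109 97.2; python3 m.py | grep -E "^(blue|yellow|orange|red)"
```

```text
t 33.5 pos [ 583.4 -377.5  112.1] psi 97.3 F [-0.1 -0.5  6. ] grip 12.7 60.1
offset [ 0.13 -6.88  0.3 ] rot [0.09 0.11 0.15]
blue px [256.8 174.9] n 32 mean [643.4  92.7] rect [644.8  93.5] [31.8 10.9] 88.3 zmed 39.7
yellow px [280.7 172.7] n 34 mean [648.9   7.8] rect [649.6   8.6] [31.8 10.9] 88.3 zmed 39.5
orange px [232.3 177.3] n 33 mean [637.2 179.2] rect [636.3 178.4] [31.8 10.9] 88.4 zmed 38.4
orange px [ 99.6 270.1] n 30 mean [325.8 635.8] rect [326.3 635.7] [ 8.5 34.2] 82.7 zmed 38.1
red px [ 95.  119.1] n 280 mean [879.4 685.3] rect [874.9 681.4] [113.   44.5] 2.6 zmed 213.1
red px [108.9 116.3] n 94 mean [888.9 634.3] rect [888.6 631.2] [47.3 35.5] 21.3 zmed 208.6
red px [255.9 161.9] n 480 mean [698.3  94.6] rect [698.5  94.6] [ 22.  305.2] 3.7 zmed 13.8
```

Request:
{"api": "step_arm", "payload": {"plan": [{"offset": [0, -0.8, 0], "rot": [0, 0, 0], "gripper": 0}, {"offset": [0, -1.6, 0], "rot": [0, 0, 0], "gripper": 0}, {"offset": [0, -2.4, 0], "rot": [0, 0, 0], "gripper": 0}, {"offset": [0, -3.2, 0], "rot": [0, 0, 0], "gripper": 0}, {"offset": [0, -4, 0], "rot": [0, 0, 0], "gripper": 0}, {"offset": [0, -4.8, 0], "rot": [0, 0, 0], "gripper": 0}, {"offset": [0, -5.6, 0], "rot": [0, 0, 0], "gripper": 0}, {"offset": [0, -6.2, 0], "rot": [0, 0, 0], "gripper": 0}, {"offset": [0, -6.6, 0], "rot": [0, 0, 0], "gripper": 0}, {"offset": [0, -6.85, 0], "rot": [0, 0, 0], "gripper": 0}, {"offset": [0, -6.85, 0], "rot": [0, 0, 0], "gripper": 0}, {"offset": [0, -6.85, 0], "rot": [0, 0, 0], "gripper": 0}]}}

```text
time_s: 34.75
eef_pos: [516.4, -386.1, 112.1]
ee_rot: [0.003, 0.66, 0.751, 0.001]
force: [7.3, -0.3, 4.2]
grip_width: 0.147
grip_force: 59.9
```

```bash
python3 w.py 13 530 -310 150 w5 700; python3 go.py 515 -385 109 97.2
```

```text
t 34.8 pos [ 516.4 -386.1  112.1] psi 97.3 F [7.3 0.3 3.8] grip 12.8 59.9
offset [ 0.13 -0.12  0.31] rot [0.24 0.17 0.14]
```

Run:
```python
import cv2
a=cv2.imread("pics/w5.png");b=cv2.imread("pics/t.png")
import numpy as np
from h import *
c=cam("top");b=c["color"][...,::-1]
b=cv2.resize(np.ascontiguousarray(b[165:235,320:420]),(500,350),interpolation=cv2.INTER_CUBIC)
a=a[150:450,150:450]; a=cv2.resize(a,(350,350))[:, :300]
cv2.imwrite("pics/m5.png",np.hstack([a,b]))
```

```text
(no output)
```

View pics/m5.png

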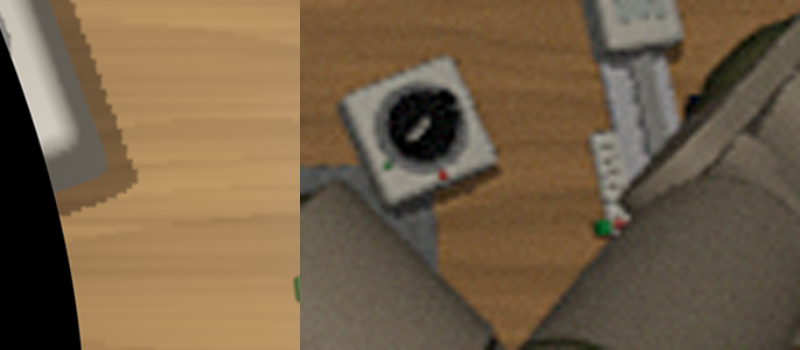

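Run:
```python
import cv2,numpy as np
a=cv2.imread("pics/w5.png");h,s,v=cv2.split(cv2.cvtColor(a,cv2.COLOR_BGR2HSV))
A=np.radians(7.2);ux=np.array([np.cos(A),np.sin(A)])
for n,m in (("g",(h>45)&(h<90)&(s>110)),("r",((h<6)|(h>174))&(s>150))):
    k,l,st,ce=cv2.connectedComponentsWithStats(m.astype(np.uint8))
    for i in range(1,k):
        if st[i,4]>30:
            w=np.array([680-ce[i][1]*300/699,-160-ce[i][0]*300/699]);print(n,st[i],w.round(1),"along",(w@ux).round(1))
cv2.imwrite("pics/m6.png",cv2.resize(a[330:470,360:560],(800,560),interpolation=cv2.INTER_CUBIC))
```

```text
g [405 385  23  24 434] [ 509.8 -338.6] along 463.4
r [ 510  342  143   59 6043] [ 520.1 -410.3] along 464.5
r [431 384  57  12 252] [ 512.8 -356.8] along 464.0
```

View pics/m6.png

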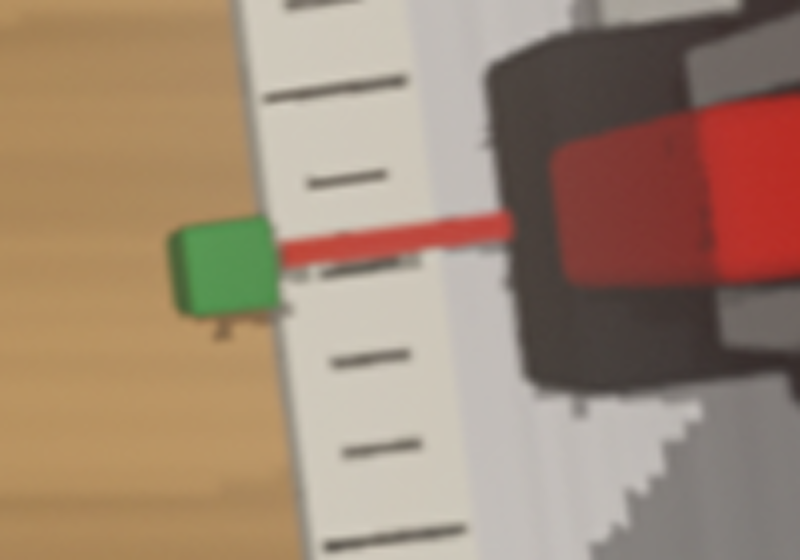

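The pointer tip at (280,255) stands beside the middle of the green marker (225,266), about 1 mm short. I'll trim that and hold.

Request:
{"api": "step_arm", "payload": {"plan": [{"offset": [0, -0.1, 0], "rot": [0, 0, 0], "gripper": 0}, {"offset": [0, -0.1, 0], "rot": [0, 0, 0], "gripper": 0}, {"offset": [0, -0.1, 0], "rot": [0, 0, 0], "gripper": 0}, {"offset": [0, -0.1, 0], "rot": [0, 0, 0], "gripper": 0}, {"offset": [0, -0.1, 0], "rot": [0, 0, 0], "gripper": 0}, {"offset": [0, -0.1, 0], "rot": [0, 0, 0], "gripper": 0}, {"offset": [0, -0.1, 0], "rot": [0, 0, 0], "gripper": 0}, {"offset": [0, -0.1, 0], "rot": [0, 0, 0], "gripper": 0}, {"offset": [0, -0.1, 0], "rot": [0, 0, 0], "gripper": 0}, {"offset": [0, -0.1, 0], "rot": [0, 0, 0], "gripper": 0}, {"offset": [0, -0.1, 0], "rot": [0, 0, 0], "gripper": 0}, {"offset": [0, -0.1, 0], "rot": [0, 0, 0], "gripper": 0}]}}

```text
time_s: 36.05
eef_pos: [515.5, -386.2, 112.2]
ee_rot: [0.003, 0.66, 0.751, 0.001]
force: [8.1, 0.7, 4.0]
grip_width: 0.151
grip_force: 59.9
```

```bash
python3 m.py | grep -E "^(blue|yellow|orange)"; python3 go.py 583 -377.5 112 97.2
```

```text
blue px [256.9 174.8] n 33 mean [643.4  92.1] rect [644.7  91.8] [35.3 10.9] 88.3 zmed 38.3
yellow px [280.7 172.7] n 33 mean [648.7   7.8] rect [649.6   8.6] [31.8 10.9] 88.3 zmed 39.6
orange px [232.4 177.2] n 32 mean [637.4 178.7] rect [636.3 178.4] [31.8 10.9] 88.4 zmed 38.2
orange px [ 99.6 270.1] n 31 mean [325.9 635.6] rect [326.2 635.4] [ 9.1 34.2] 82.7 zmed 39.5
t 36.1 pos [ 515.4 -386.2  112.1] psi 97.3 F [ 8.9 -0.   4.6] grip 12.8 59.9
offset [0.   6.81 0.04] rot [0.25 0.18 0.15]
```

Request:
{"api": "step_arm", "payload": {"plan": [{"offset": [0, 1, 0], "rot": [0, 0, 0], "gripper": 0}, {"offset": [0, 2, 0], "rot": [0, 0, 0], "gripper": 0}, {"offset": [0, 3, 0], "rot": [0, 0, 0], "gripper": 0}, {"offset": [0, 4, 0], "rot": [0, 0, 0], "gripper": 0}, {"offset": [0, 5, 0], "rot": [0, 0, 0], "gripper": 0}, {"offset": [0, 6, 0], "rot": [0, 0, 0], "gripper": 0}, {"offset": [0, 6.6, 0], "rot": [0, 0, 0], "gripper": 0}, {"offset": [0, 6.9, 0], "rot": [0, 0, 0], "gripper": 0}, {"offset": [0, 6.9, 0], "rot": [0, 0, 0], "gripper": 0}, {"offset": [0, 6.9, 0], "rot": [0, 0, 0], "gripper": 0}]}}

```text
time_s: 37.1
eef_pos: [583.2, -377.5, 112.1]
ee_rot: [0.002, 0.66, 0.751, 0.0]
force: [2.5, -0.4, 6.1]
grip_width: 0.151
grip_force: 60.2
```

Request:
{"api": "step_arm", "payload": {"plan": [{"offset": [0, 0, 0], "rot": [0, 0, 0], "gripper": 3}, {"offset": [0, 0, 0], "rot": [0, 0, 0], "gripper": 5}, {"offset": [0, 0, 0], "rot": [0, 0, 0], "gripper": 5}, {"offset": [0, 0, 0], "rot": [0, 0, 0], "gripper": 5}, {"offset": [0, 0, -4], "rot": [0, 0, 0], "gripper": 5}, {"offset": [0, 0, -8], "rot": [0, 0, 0], "gripper": 6}, {"offset": [0, 0, -8], "rot": [0, 0, 0], "gripper": 6}]}}

```text
time_s: 37.8
eef_pos: [583.8, -378.3, 197.1]
ee_rot: [0.005, 0.66, 0.751, -0.0]
force: [0.3, -0.1, 0.2]
grip_width: 0.705
grip_force: 0.0
```

```bash
python3 w.py 13 560 -330 160 w7 600
python3 - <<'E'
import cv2,numpy as np
a=cv2.imread("pics/w7.png");h,s,v=cv2.split(cv2.cvtColor(a,cv2.COLOR_BGR2HSV))
for n,m in (("g",(h>45)&(h<90)&(s>110)),("r",((h<6)|(h>174))&(s>150))):
    k,l,st,ce=cv2.connectedComponentsWithStats(m.astype(np.uint8))
    for i in range(1,k):
        if st[i,4]>30: print(n,st[i],(720-ce[i][1]*320/599).round(1),(-170-ce[i][0]*320/599).round(1))
E
python3 go.py 580 -208 190 -42
```

```text
g [306 380  20  24 380] 510.8 -338.4
r [ 368  232   93   40 2647] 585.7 -392.7
r [312 259  45   9 150] 579.6 -348.1
t 37.9 pos [ 583.1 -377.8  193.7] psi 97.3 F [ 0.8  0.1 -0.1] grip 59.5 0.0
offset [16.88  1.86  0.31] rot [  0.39  -0.14 139.34]
```

Request:
{"api": "step_arm", "payload": {"plan": [{"offset": [5, 1, 0], "rot": [0, 0, -8], "gripper": 6}, {"offset": [10, 1.5, 0], "rot": [0, 0, -16], "gripper": 6}, {"offset": [15, 1.9, 0], "rot": [0, 0, -24], "gripper": 6}, {"offset": [16.9, 1.9, 0], "rot": [0, 0, -32], "gripper": 6}, {"offset": [16.9, 1.9, 0], "rot": [0, 0, -40.7], "gripper": 6}, {"offset": [16.9, 1.9, 1], "rot": [0, 0, -40.7], "gripper": 6}, {"offset": [16.9, 1.9, 1], "rot": [0, 0, -40.7], "gripper": 6}]}}

```text
time_s: 38.55
eef_pos: [579.0, -207.1, 178.2]
ee_rot: [-0.002, 0.36, 0.933, 0.0]
force: [-0.4, 0.5, 0.7]
grip_width: 0.707
grip_force: 0.0
```

```bash
python3 go.py 580 -208 128 138
```

```text
t 38.5 pos [ 579.  -207.1  178.2] psi 137.8 F [-0.4  0.5  0.7] grip 60.1 0.0
offset [-0.15  0.    5.02] rot [-0.05 -0.22 -0.21]
```

Request:
{"api": "step_arm", "payload": {"plan": [{"offset": [-0.1, 0, 3], "rot": [0, 0, 0], "gripper": 6}, {"offset": [-0.1, 0, 4.5], "rot": [0, 0, 0], "gripper": 6}, {"offset": [-0.1, 0, 4.9], "rot": [0, 0, 0], "gripper": 6}, {"offset": [-0.1, 0, 4.9], "rot": [0, 0, 0], "gripper": 3}, {"offset": [-0.1, 0, 4.9], "rot": [0, 0, 0], "gripper": 2}, {"offset": [-0.1, 0, 4.9], "rot": [0, 0, 0], "gripper": 0}, {"offset": [-0.1, 0, 4.9], "rot": [0, 0, 0], "gripper": 0}, {"offset": [-0.1, 0, 4.9], "rot": [0, 0, 0], "gripper": 0}, {"offset": [-0.1, 0, 4.9], "rot": [0, 0, 0], "gripper": 0}, {"offset": [-0.1, 0, 4.9], "rot": [0, 0, 0], "gripper": 0}, {"offset": [-0.1, 0, 4.9], "rot": [0, 0, 0], "gripper": 0}, {"offset": [-0.1, 0, 4.9], "rot": [0, 0, 0], "gripper": 0}], "squeeze": 30}}

```text
time_s: 39.75
eef_pos: [580.6, -208.4, 132.7]
ee_rot: [0.001, 0.358, 0.934, -0.001]
force: [-3.4, -1.6, 6.7]
grip_width: 0.154
grip_force: 31.8
```

Request:
{"api": "step_arm", "payload": {"plan": [{"offset": [0, 0, 0], "rot": [0, 0, -7], "gripper": 0}, {"offset": [0, 0, 0], "rot": [0, 0, -14], "gripper": 0}, {"offset": [0, 0, 0], "rot": [0, 0, -21], "gripper": 0}, {"offset": [0, 0, 0], "rot": [0, 0, -28], "gripper": 0}, {"offset": [0, 0, 0], "rot": [0, 0, -35], "gripper": 0}, {"offset": [0, 0, 0], "rot": [0, 0, -42], "gripper": 0}, {"offset": [0, 0, 0], "rot": [0, 0, -49], "gripper": 0}, {"offset": [0, 0, 0], "rot": [0, 0, -56], "gripper": 0}, {"offset": [0, 0, 0], "rot": [0, 0, -62], "gripper": 0}, {"offset": [0, 0, 0], "rot": [0, 0, -62], "gripper": 0}, {"offset": [0, 0, 0], "rot": [0, 0, -62], "gripper": 0}, {"offset": [0, 0, 0], "rot": [0, 0, -62], "gripper": 0}]}}

```text
time_s: 40.95
eef_pos: [580.6, -207.8, 132.7]
ee_rot: [0.0, -0.174, 0.985, -0.0]
force: [-2.2, -0.7, 6.7]
grip_width: 0.156
grip_force: 31.8
```

Request:
{"api": "step_arm", "payload": {"plan": [{"offset": [0, 0, 0], "rot": [0, 0, 0], "gripper": 3}, {"offset": [0, 0, 0], "rot": [0, 0, 0], "gripper": 5}, {"offset": [0, 0, 0], "rot": [0, 0, 0], "gripper": 5}, {"offset": [0, 0, 0], "rot": [0, 0, 0], "gripper": 5}, {"offset": [0, 0, -4], "rot": [0, 0, 0], "gripper": 5}, {"offset": [0, 0, -8], "rot": [0, 0, 0], "gripper": 7}, {"offset": [0, 0, -11], "rot": [0, 0, 0], "gripper": 8.5}, {"offset": [0, 0, -11], "rot": [0, 0, 0], "gripper": 8.5}]}}

```text
time_s: 41.75
eef_pos: [581.5, -208.3, 246.2]
ee_rot: [0.003, -0.174, 0.985, -0.003]
force: [0.4, -0.7, 0.5]
grip_width: 0.994
grip_force: 0.0
```

```bash
python3 go.py 648 9 150 94.2;  python3 m.py | grep -E "^(blue|yellow|orange)"
python3 - <<'E'
from h import *
s=sense();c=capture("wrist");q=s["ee_rot"];A=R.from_quat([q[1],q[2],q[3],q[0]]).as_matrix();M=np.array(c["mount"]);f=192/np.tan(np.radians(c["vertical_fov"])/2)
x,y=np.meshgrid(580+np.linspace(50,-50,301),-208+np.linspace(50,-50,301),indexing="ij")
C=((np.stack([x,y,77+0*x],-1)-s["eef_pos"])@A-M[:3,3])@M[:3,:3];r=np.hypot(C[...,0],C[...,1]);k=f*np.arctan2(r,C[...,2])/r
im=cv2.remap(c["color"],(c["cx"]+k*C[...,0]).astype(np.float32),(c["cy"]+k*C[...,1]).astype(np.float32),1);cv2.imwrite("pics/k.png",im[...,::-1])
E
```

```text
t 41.8 pos [ 581.5 -208.3  246.2] psi -160.0 F [ 0.4 -0.7  0.5] grip 84.5 0.0
offset [-13.64  18.2    9.58] rot [3.0000e-02 5.4000e-01 1.0585e+02]
blue px [256.8 174.9] n 32 mean [643.4  92.7] rect [644.8  93.5] [31.8 10.9] 88.3 zmed 40.1
yellow px [280.7 172.7] n 34 mean [648.9   7.8] rect [649.6   8.6] [31.8 10.9] 88.3 zmed 39.4
orange px [232.3 177.3] n 33 mean [637.2 179.2] rect [636.3 178.4] [31.8 10.9] 88.4 zmed 38.5
orange px [ 99.6 270.1] n 30 mean [325.8 635.8] rect [326.3 635.7] [ 8.5 34.2] 82.7 zmed 40.2
```

View pics/k.png

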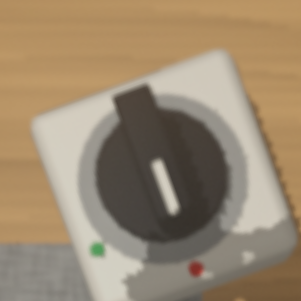

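The knob is back off: the white line at (165,190) points to the red dot (195,268). All plates are still home. Next I'll find the mat's edges and go to yellow.

Run:
```python
from h import *
c=cam("top")
for u,v in((267,317),(543,310),(545,383),(267,390)): print(ray(c,u/1.5625,v/1.5625,1)[0].round(0))
```

```text
[559. 403.   1.]
[ 557. -230.    1.]
[ 390. -223.    1.]
[392. 402.   1.]
```

Request:
{"api": "step_arm", "payload": {"plan": [{"offset": [-6, 9, 0], "rot": [0, 0, 50], "gripper": 6}, {"offset": [-6, 9, 0], "rot": [0, 0, 50], "gripper": 6}, {"offset": [-6, 9, 0], "rot": [0, 0, 50], "gripper": 6}, {"offset": [-6, 9, 0], "rot": [0, 0, 50], "gripper": 6}, {"offset": [-6, 9, 0], "rot": [0, 0, 50], "gripper": 6}, {"offset": [-13.6, 18.2, 4], "rot": [0, 0, 102], "gripper": 3.6}, {"offset": [-13.6, 18.2, 4], "rot": [0, 0, 102], "gripper": 3.6}, {"offset": [-13.6, 18.2, 4], "rot": [0, 0, 102], "gripper": 3.6}, {"offset": [-13.6, 18.2, 4], "rot": [0, 0, 102], "gripper": 3.6}, {"offset": [-13.6, 18.2, 6], "rot": [0, 0, 102], "gripper": 3.6}, {"offset": [-13.6, 18.2, 8], "rot": [0, 0, 102], "gripper": 3.6}, {"offset": [-13.6, 18.2, 9.6], "rot": [0, 0, 102], "gripper": 3.6}]}}

```text
time_s: 43.1
eef_pos: [645.0, 10.0, 142.6]
ee_rot: [-0.002, 0.657, 0.754, -0.001]
force: [0.0, -0.4, 0.0]
grip_width: 0.418
grip_force: 0.0
```

```bash
python3 go.py 648.5 9 85.5 94.2
```

```text
t 43.1 pos [645.   10.  142.6] psi 97.9 F [ 0.  -0.4  0. ] grip 35.5 0.0
offset [-0.15  0.36  5.71] rot [-0.22 -0.06  3.71]
```

Request:
{"api": "step_arm", "payload": {"plan": [{"offset": [-0.1, 0.3, 0], "rot": [0, 0, 3.7], "gripper": 3.6}, {"offset": [-0.1, 0.3, 2], "rot": [0, 0, 3.7], "gripper": 3.6}, {"offset": [-0.1, 0.3, 4], "rot": [0, 0, 3.7], "gripper": 3.6}, {"offset": [-0.1, 0.3, 5.2], "rot": [0, 0, 3.7], "gripper": 3.6}, {"offset": [-0.1, 0.3, 5.6], "rot": [0, 0, 3.7], "gripper": 3.6}, {"offset": [-0.1, 0.3, 5.6], "rot": [0, 0, 3.7], "gripper": 0}, {"offset": [-0.1, 0.3, 5.6], "rot": [0, 0, 3.7], "gripper": 0}, {"offset": [-0.1, 0.3, 5.6], "rot": [0, 0, 3.7], "gripper": 0}, {"offset": [-0.1, 0.3, 5.6], "rot": [0, 0, 3.7], "gripper": 0}, {"offset": [-0.1, 0.3, 5.6], "rot": [0, 0, 3.7], "gripper": 0}, {"offset": [-0.1, 0.3, 5.6], "rot": [0, 0, 3.7], "gripper": 0}], "squeeze": 60}}

```text
time_s: 44.2
eef_pos: [649.2, 9.2, 90.1]
ee_rot: [0.0, 0.678, 0.735, 0.0]
force: [-0.2, -0.2, 1.5]
grip_width: 0.149
grip_force: 62.3
```

Request:
{"api": "step_arm", "payload": {"plan": [{"offset": [0, -0.7, -0.05], "rot": [0, 0, 0], "gripper": 0}, {"offset": [0, -1.4, -0.05], "rot": [0, 0, 0], "gripper": 0}, {"offset": [0, -2.2, -0.05], "rot": [0, 0, 0], "gripper": 0}, {"offset": [0, -3, -0.05], "rot": [0, 0, 0], "gripper": 0}, {"offset": [0, -4, -0.05], "rot": [0, 0, 0], "gripper": 0}, {"offset": [0, -5, -0.05], "rot": [0, 0, 0], "gripper": 0}, {"offset": [0, -6, -0.05], "rot": [0, 0, 0], "gripper": 0}, {"offset": [0, -7, -0.05], "rot": [0, 0, 0], "gripper": 0}, {"offset": [0, -8, -0.05], "rot": [0, 0, 0], "gripper": 0}, {"offset": [0, -9, -0.05], "rot": [0, 0, 0], "gripper": 0}, {"offset": [0, -10.5, -0.05], "rot": [0, 0, 0], "gripper": 0}, {"offset": [0, -12, -0.05], "rot": [0, 0, 0], "gripper": 0}]}}

```text
time_s: 45.4
eef_pos: [528.2, -0.3, 90.2]
ee_rot: [-0.0, 0.678, 0.735, -0.0]
force: [-0.8, -0.1, -1.1]
grip_width: 0.147
grip_force: 62.0
```

Request:
{"api": "step_arm", "payload": {"plan": [{"offset": [0, -1.5, 0], "rot": [0, 0, 0], "gripper": 0}, {"offset": [0, -3, 0], "rot": [0, 0, 0], "gripper": 0}, {"offset": [0, -4.5, 0], "rot": [0, 0, 0], "gripper": 0}, {"offset": [0, -6, 0], "rot": [0, 0, 0], "gripper": 0}, {"offset": [0, -7.5, 0], "rot": [0, 0, 0], "gripper": 0}, {"offset": [0, -9, 0], "rot": [0, 0, 0], "gripper": 0}, {"offset": [0, -10.2, 0], "rot": [0, 0, 0], "gripper": 0}, {"offset": [0, -10.2, 0], "rot": [0, 0, 0], "gripper": 0}]}}

```text
time_s: 46.2
eef_pos: [426.3, -8.3, 90.3]
ee_rot: [-0.0, 0.679, 0.735, -0.0]
force: [0.7, -0.4, -0.3]
grip_width: 0.152
grip_force: 61.9
```

Request:
{"api": "step_arm", "payload": {"plan": [{"offset": [0, 0, 0], "rot": [0, 0, 0], "gripper": 3.6}, {"offset": [0, 0, 0], "rot": [0, 0, 0], "gripper": 3.6}, {"offset": [0, 0, 0], "rot": [0, 0, 0], "gripper": 3.6}, {"offset": [0, 0, 0], "rot": [0, 0, 0], "gripper": 3.6}, {"offset": [0, 0, 0], "rot": [0, 0, 0], "gripper": 3.6}, {"offset": [0, 0, -2], "rot": [0, 0, 0], "gripper": 3.6}, {"offset": [0, 0, -6], "rot": [0, 0, 0], "gripper": 3.6}, {"offset": [0, 0, -8], "rot": [0, 0, 0], "gripper": 3.6}, {"offset": [4, 8, -8], "rot": [0, 0, 0], "gripper": 3.6}, {"offset": [7, 12, -8], "rot": [0, 0, 0], "gripper": 3.6}, {"offset": [8.5, 16, -8], "rot": [0, 0, 0], "gripper": 3.6}, {"offset": [8.7, 20, -8], "rot": [0, 0, 0], "gripper": 3.6}]}}

```text
time_s: 47.4
eef_pos: [602.2, 90.4, 170.1]
ee_rot: [-0.0, 0.678, 0.735, -0.0]
force: [1.3, -0.5, 0.9]
grip_width: 0.419
grip_force: 0.0
```

```bash
python3 go.py 643.5 94.5 86 94.2; python3 m.py | grep -E "^(blue|yellow|orange|copper)"
```

```text
t 47.4 pos [602.2  90.4 170.1] psi 94.7 F [ 1.3 -0.5  0.9] grip 35.6 0.0
offset [0.08 4.15 8.41] rot [-0.02 -0.01  0.46]
blue px [370.8 249.8] n 93 mean [ 369.8 -289.1] rect [ 369.  -289.6] [34.3 33.9] 88.4 zmed 43.8
orange px [230.4 177.4] n 20 mean [637.1 185.8] rect [636.5 185.5] [17.7 10.9] 88.4 zmed 38.4
orange px [ 99.6 270.1] n 30 mean [325.8 635.8] rect [326.3 635.7] [ 8.5 34.2] 82.7 zmed 38.8
copper px [286.8 215.3] n 50 mean [501.4  -9.8] rect [500.6 -10.5] [28.6 17.9] 88.4 zmed 5.6
copper px [126.1 272.7] n 120 mean [315.5 555.7] rect [314.8 556.6] [32.8 48.7] 85.1 zmed 5.8
```

Request:
{"api": "step_arm", "payload": {"plan": [{"offset": [0.1, 4.1, 1], "rot": [0, 0, 0.4], "gripper": 3.6}, {"offset": [0.1, 4.1, 3], "rot": [0, 0, 0.4], "gripper": 3.6}, {"offset": [0.1, 4.1, 5], "rot": [0, 0, 0.4], "gripper": 3.6}, {"offset": [0.1, 4.1, 7], "rot": [0, 0, 0.4], "gripper": 3.6}, {"offset": [0.1, 4.1, 8.1], "rot": [0, 0, 0.4], "gripper": 3.6}, {"offset": [0.1, 4.1, 8.1], "rot": [0, 0, 0.4], "gripper": 3.6}, {"offset": [0.1, 4.1, 8.1], "rot": [0, 0, 0.4], "gripper": 0}, {"offset": [0.1, 4.1, 8.1], "rot": [0, 0, 0.4], "gripper": 0}, {"offset": [0.1, 4.1, 8.1], "rot": [0, 0, 0.4], "gripper": 0}, {"offset": [0.1, 4.1, 8.1], "rot": [0, 0, 0.4], "gripper": 0}, {"offset": [0.1, 4.1, 8.1], "rot": [0, 0, 0.4], "gripper": 0}, {"offset": [0.1, 4.1, 8.1], "rot": [0, 0, 0.4], "gripper": 0}]}}

```text
time_s: 48.65
eef_pos: [642.4, 92.4, 90.5]
ee_rot: [0.001, 0.681, 0.732, 0.001]
force: [-0.7, -0.4, 6.0]
grip_width: 0.15
grip_force: 60.7
```

Request:
{"api": "step_arm", "payload": {"plan": [{"offset": [0, -0.7, -0.05], "rot": [0, 0, 0], "gripper": 0}, {"offset": [0, -1.4, -0.05], "rot": [0, 0, 0], "gripper": 0}, {"offset": [0, -2.2, -0.05], "rot": [0, 0, 0], "gripper": 0}, {"offset": [0, -3, -0.05], "rot": [0, 0, 0], "gripper": 0}, {"offset": [0, -4, -0.05], "rot": [0, 0, 0], "gripper": 0}, {"offset": [0, -5, -0.05], "rot": [0, 0, 0], "gripper": 0}, {"offset": [0, -6, -0.05], "rot": [0, 0, 0], "gripper": 0}, {"offset": [0, -7, -0.05], "rot": [0, 0, 0], "gripper": 0}, {"offset": [0, -8, -0.05], "rot": [0, 0, 0], "gripper": 0}, {"offset": [0, -9, -0.05], "rot": [0, 0, 0], "gripper": 0}, {"offset": [0, -10.5, -0.05], "rot": [0, 0, 0], "gripper": 0}, {"offset": [0, -12, -0.05], "rot": [0, 0, 0], "gripper": 0}]}}

```text
time_s: 49.85
eef_pos: [522.0, 83.6, 90.5]
ee_rot: [0.001, 0.681, 0.732, 0.001]
force: [3.9, 0.2, 6.9]
grip_width: 0.147
grip_force: 60.9
```

Request:
{"api": "step_arm", "payload": {"plan": [{"offset": [0, -1.5, 0], "rot": [0, 0, 0], "gripper": 0}, {"offset": [0, -3, 0], "rot": [0, 0, 0], "gripper": 0}, {"offset": [0, -4.5, 0], "rot": [0, 0, 0], "gripper": 0}, {"offset": [0, -6, 0], "rot": [0, 0, 0], "gripper": 0}, {"offset": [0, -7.5, 0], "rot": [0, 0, 0], "gripper": 0}, {"offset": [0, -9, 0], "rot": [0, 0, 0], "gripper": 0}, {"offset": [0, -9.7, 0], "rot": [0, 0, 0], "gripper": 0}, {"offset": [0, -9.7, 0], "rot": [0, 0, 0], "gripper": 0}]}}

```text
time_s: 50.65
eef_pos: [424.6, 76.6, 90.4]
ee_rot: [0.0, 0.681, 0.732, 0.0]
force: [-2.8, -1.0, 14.1]
grip_width: 0.149
grip_force: 62.0
```

Request:
{"api": "step_arm", "payload": {"plan": [{"offset": [0, 0, 0], "rot": [0, 0, 0], "gripper": 3.6}, {"offset": [0, 0, 0], "rot": [0, 0, 0], "gripper": 3.6}, {"offset": [0, 0, 0], "rot": [0, 0, 0], "gripper": 3.6}, {"offset": [0, 0, 0], "rot": [0, 0, 0], "gripper": 3.6}, {"offset": [0, 0, 0], "rot": [0, 0, 0], "gripper": 3.6}, {"offset": [0, 0, -2], "rot": [0, 0, 0], "gripper": 3.6}, {"offset": [0, 0, -6], "rot": [0, 0, 0], "gripper": 3.6}, {"offset": [0, 0, -8], "rot": [0, 0, 0], "gripper": 3.6}, {"offset": [4, 8, -8], "rot": [0, 0, 0], "gripper": 3.6}, {"offset": [7, 12, -8], "rot": [0, 0, 0], "gripper": 3.6}, {"offset": [8.5, 16, -8], "rot": [0, 0, 0], "gripper": 3.6}, {"offset": [8.7, 20, -8], "rot": [0, 0, 0], "gripper": 3.6}]}}

```text
time_s: 51.85
eef_pos: [600.5, 174.1, 169.5]
ee_rot: [-0.0, 0.68, 0.733, -0.0]
force: [0.5, -0.2, -0.4]
grip_width: 0.423
grip_force: 0.0
```

```bash
python3 go.py 637 180.5 86 94.2; python3 m.py | grep -E "^(blue|yellow|orange|copper)"
```

```text
t 51.9 pos [600.5 174.1 169.5] psi 94.3 F [ 0.5 -0.2 -0.4] grip 35.9 0.0
offset [0.36 3.69 8.35] rot [-0.03 -0.01  0.06]
blue px [370.9 249.7] n 93 mean [ 369.9 -289.4] rect [ 369.  -289.6] [34.3 33.9] 88.4 zmed 43.9
yellow px [289.6 235.3] n 23 mean [426.7 -14.6] rect [426.  -15.9] [20.7 10.3] 88.4 zmed 39.1
orange px [ 99.6 270.1] n 30 mean [325.8 635.8] rect [326.3 635.7] [ 8.5 34.2] 82.7 zmed 38.5
copper px [289.9 212.3] n 27 mean [511.7 -21.2] rect [509.4 -19.8] [10.7 28.8] 87.7 zmed 5.6
copper px [263.6 216.4] n 45 mean [499.9  72.6] rect [499.4  72.9] [24.9 17.9] 88.4 zmed 5.5
copper px [126.1 272.8] n 123 mean [315.4 555.9] rect [314.7 556.4] [33.8 49.1] 80.0 zmed 5.3
```

Request:
{"api": "step_arm", "payload": {"plan": [{"offset": [0.4, 3.7, 1], "rot": [0, 0, 0], "gripper": 3.6}, {"offset": [0.4, 3.7, 3], "rot": [0, 0, 0], "gripper": 3.6}, {"offset": [0.4, 3.7, 5], "rot": [0, 0, 0], "gripper": 3.6}, {"offset": [0.4, 3.7, 7], "rot": [0, 0, 0], "gripper": 3.6}, {"offset": [0.4, 3.7, 8.1], "rot": [0, 0, 0], "gripper": 3.6}, {"offset": [0.4, 3.7, 8.1], "rot": [0, 0, 0], "gripper": 3.6}, {"offset": [0.4, 3.7, 8.1], "rot": [0, 0, 0], "gripper": 0}, {"offset": [0.4, 3.7, 8.1], "rot": [0, 0, 0], "gripper": 0}, {"offset": [0.4, 3.7, 8.1], "rot": [0, 0, 0], "gripper": 0}, {"offset": [0.4, 3.7, 8.1], "rot": [0, 0, 0], "gripper": 0}, {"offset": [0.4, 3.7, 8.1], "rot": [0, 0, 0], "gripper": 0}, {"offset": [0.4, 3.7, 8.1], "rot": [0, 0, 0], "gripper": 0}]}}

```text
time_s: 53.1
eef_pos: [636.7, 178.8, 90.0]
ee_rot: [0.001, 0.681, 0.732, 0.001]
force: [0.1, 0.5, 6.3]
grip_width: 0.15
grip_force: 61.6
```

Request:
{"api": "step_arm", "payload": {"plan": [{"offset": [0, -0.7, -0.05], "rot": [0, 0, 0], "gripper": 0}, {"offset": [0, -1.4, -0.05], "rot": [0, 0, 0], "gripper": 0}, {"offset": [0, -2.2, -0.05], "rot": [0, 0, 0], "gripper": 0}, {"offset": [0, -3, -0.05], "rot": [0, 0, 0], "gripper": 0}, {"offset": [0, -4, -0.05], "rot": [0, 0, 0], "gripper": 0}, {"offset": [0, -5, -0.05], "rot": [0, 0, 0], "gripper": 0}, {"offset": [0, -6, -0.05], "rot": [0, 0, 0], "gripper": 0}, {"offset": [0, -7, -0.05], "rot": [0, 0, 0], "gripper": 0}, {"offset": [0, -8, -0.05], "rot": [0, 0, 0], "gripper": 0}, {"offset": [0, -9, -0.05], "rot": [0, 0, 0], "gripper": 0}, {"offset": [0, -10.5, -0.05], "rot": [0, 0, 0], "gripper": 0}, {"offset": [0, -12, -0.05], "rot": [0, 0, 0], "gripper": 0}]}}

```text
time_s: 54.3
eef_pos: [516.3, 169.9, 90.0]
ee_rot: [0.001, 0.681, 0.732, 0.001]
force: [4.5, 1.1, 5.3]
grip_width: 0.154
grip_force: 61.6
```

Request:
{"api": "step_arm", "payload": {"plan": [{"offset": [0, -1.5, 0], "rot": [0, 0, 0], "gripper": 0}, {"offset": [0, -3, 0], "rot": [0, 0, 0], "gripper": 0}, {"offset": [0, -4.5, 0], "rot": [0, 0, 0], "gripper": 0}, {"offset": [0, -6, 0], "rot": [0, 0, 0], "gripper": 0}, {"offset": [0, -7.5, 0], "rot": [0, 0, 0], "gripper": 0}, {"offset": [0, -9, 0], "rot": [0, 0, 0], "gripper": 0}, {"offset": [0, -9, 0], "rot": [0, 0, 0], "gripper": 0}]}}

```text
time_s: 55.0
eef_pos: [425.1, 163.4, 89.9]
ee_rot: [-0.0, 0.681, 0.732, -0.0]
force: [-5.8, -0.2, 14.7]
grip_width: 0.149
grip_force: 63.0
```

Request:
{"api": "step_arm", "payload": {"plan": [{"offset": [0, 0, 0], "rot": [0, 0, 0], "gripper": 3.6}, {"offset": [0, 0, 0], "rot": [0, 0, 0], "gripper": 3.6}, {"offset": [0, 0, 0], "rot": [0, 0, 0], "gripper": 3.6}, {"offset": [0, 0, 0], "rot": [0, 0, 0], "gripper": 3.6}, {"offset": [0, 0, 0], "rot": [0, 0, 0], "gripper": 3.6}, {"offset": [0, 0, -2], "rot": [0, 0, 0], "gripper": 3.6}, {"offset": [0, 0, -6], "rot": [0, 0, 0], "gripper": 3.6}, {"offset": [0, 0, -12], "rot": [0, 0, 0], "gripper": 3.6}, {"offset": [-10, 0, -16], "rot": [0, 0, 0], "gripper": 3.6}, {"offset": [-20, 0, -16], "rot": [0, 0, 0], "gripper": 3.6}, {"offset": [-30, -2, -16], "rot": [0, 0, 0], "gripper": 3.6}, {"offset": [-40, -4, -16], "rot": [0, 0, 0], "gripper": 3.6}]}}

```text
time_s: 56.2
eef_pos: [428.9, -31.7, 238.1]
ee_rot: [0.001, 0.681, 0.733, 0.0]
force: [1.4, -0.9, -0.4]
grip_width: 0.424
grip_force: 0.0
```

```bash
python3 go.py 430 -300 250 94; python3 m.py | grep -E "^(blue|yellow|orange|copper|red|green)"; python3 -c "
import cv2;a=cv2.imread('pics/t.png');cv2.imwrite('pics/end.png',cv2.resize(a[90:290,120:440],(800,500),interpolation=cv2.INTER_CUBIC))"
```

```text
t 56.2 pos [428.9 -31.7 238.1] psi 94.2 F [ 1.4 -0.9 -0.4] grip 36.1 0.0
offset [-26.77  -1.85  -1.18] rot [0.06 0.02 0.19]
blue px [263.5 236.7] n 37 mean [424.3  75.1] rect [425.1  76.9] [34.4 10.3] 88.4 zmed 39.2
blue px [370.8 249.8] n 93 mean [ 369.8 -289.1] rect [ 369.  -289.6] [34.3 33.9] 88.4 zmed 44.6
yellow px [289.6 234.2] n 9 mean [430.4 -14.5] rect [429.5 -12.6] [20.6  3.4] 88.4 zmed 39.3
orange px [237.5 237.3] n 35 mean [424.7 164.6] rect [424.  162.9] [34.4 10.3] 88.4 zmed 39.0
orange px [ 99.6 270.1] n 30 mean [325.8 635.8] rect [326.3 635.7] [ 8.5 34.2] 82.7 zmed 38.5
copper px [236.3 215.6] n 120 mean [505.3 169.4] rect [505.6 168.6] [46.2 32.2] 89.1 zmed 5.2
copper px [260.9 215.1] n 116 mean [504.6  82.1] rect [504.8  81.8] [31.5 48.5] 3.6 zmed 5.7
copper px [278.8 211.5] n 11 mean [515.6  18. ] rect [514.   17.4] [ 7.1 14.4] 88.0 zmed 6.7
copper px [126. 273.] n 123 mean [314.6 555.9] rect [315.2 556.7] [34.5 48.1] 80.0 zmed 5.2
red px [ 94.9 119.2] n 268 mean [879.1 685.7] rect [874.6 681.4] [112.9  44.5] 2.6 zmed 212.9
red px [108.8 116.2] n 88 mean [889.1 634.5] rect [888.6 632.3] [45.  33.4] 21.3 zmed 208.7
red px [256.  162.1] n 494 mean [697.5  94.3] rect [697.5  94.6] [ 22.3 305.2] 3.8 zmed 10.7
red px [393.5 186.5] n 33 mean [ 593.2 -393.4] rect [ 593.4 -391.8] [35.8 10.9] 88.4 zmed 62.5
green px [342.  114.7] n 28 mean [ 867.6 -226.6] rect [ 867.5 -227.3] [31.9 19. ] 40.6 zmed 75.2
green px [284.3 127.3] n 3 mean [825.3 -12.9] rect [825.6 -12.5] [2.6 5.3] 44.5 zmed 37.2
green px [263.3 129.3] n 3 mean [819.9  64.2] rect [819.3  63.6] [3.7 3.8] 88.3 zmed 37.6
green px [242.7 131.3] n 3 mean [814.5 140. ] rect [814.8 139.6] [5.3 2.6] 42.2 zmed 37.6
green px [380. 210.] n 9 mean [ 509.6 -337.9] rect [ 509.6 -337.9] [7.  7.5] 85.5 zmed 12.5
```

View pics/end.png

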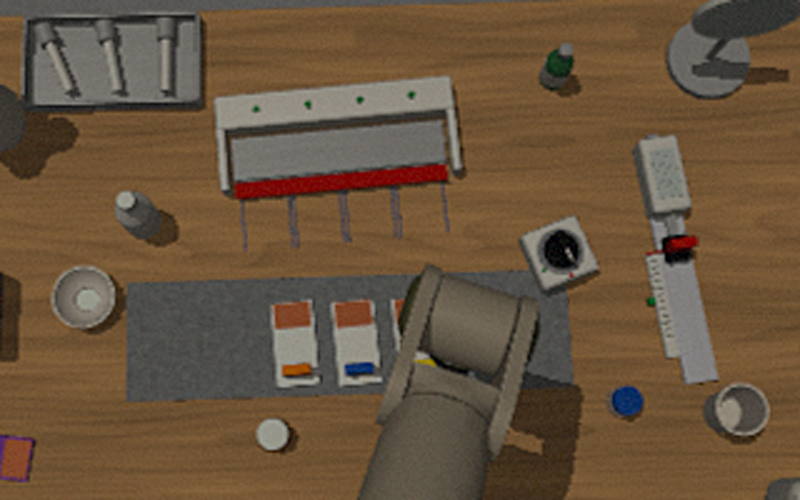

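The orange and blue plates lie flat side by side on the mat at (294,343) and (355,343). Yellow is partly hidden by the arm. The bar is down, the knob off, the gauge home and the bystanders in place. I'll clear the arm and check yellow.

Request:
{"api": "step_arm", "payload": {"plan": [{"offset": [-10, 0, -2], "rot": [0, 0, 0], "gripper": 3.6}, {"offset": [-20, 0, -4], "rot": [0, 0, 0], "gripper": 3.6}, {"offset": [-30, 0, -5], "rot": [0, 0, 0], "gripper": 3.6}, {"offset": [-30, 0, -5], "rot": [0, 0, 0], "gripper": 3.6}, {"offset": [-30, 0, -5], "rot": [0, 0, 0], "gripper": 3.6}, {"offset": [-30, 0, -5], "rot": [0, 0, 0], "gripper": 3.6}, {"offset": [-30, 0, -5], "rot": [0, 0, 0], "gripper": 3.6}, {"offset": [-30, 0, -5], "rot": [0, 0, 0], "gripper": 3.6}, {"offset": [-30, 0, -5], "rot": [0, 0, 0], "gripper": 3.6}, {"offset": [-30, 0, -5], "rot": [0, 0, 0], "gripper": 3.6}]}}

```text
time_s: 57.25
eef_pos: [451.1, -327.7, 287.5]
ee_rot: [-0.0, 0.68, 0.733, 0.0]
force: [-0.0, 0.2, 0.2]
grip_width: 0.424
grip_force: 0.0
```

```bash
python3 m.py | grep -E "^(blue|yellow|orange|copper)"
```

```text
blue px [263.5 236.7] n 37 mean [424.3  75.1] rect [425.1  76.9] [34.4 10.3] 88.4 zmed 39.2
yellow px [287.8 235.5] n 34 mean [426.3  -8.3] rect [426.2  -9. ] [34.3 10.3] 88.4 zmed 39.4
orange px [237.4 237.4] n 36 mean [424.5 164.8] rect [424.  162.9] [34.4 10.3] 88.4 zmed 39.5
orange px [ 99.6 270.1] n 30 mean [325.8 635.8] rect [326.3 635.7] [ 8.5 34.2] 82.7 zmed 38.3
copper px [284.8 213.7] n 116 mean [507.4  -3. ] rect [506.7  -3.1] [32.4 47.5] 4.2 zmed 5.4
copper px [236.3 215.7] n 117 mean [504.8 169.4] rect [505.6 168.6] [46.2 32.2] 89.1 zmed 6.1
copper px [260.8 215.1] n 119 mean [504.6  82.4] rect [504.8  81.8] [31.8 48.3] 4.2 zmed 5.7
copper px [126.1 272.9] n 121 mean [314.9 555.6] rect [315.1 556. ] [34.  48.1] 81.0 zmed 5.6
```

```bash
python3 -c "
from rig import *
print(finish_job())"
```

```text
the job is handed in; nothing more can be done
None
```

The job is handed in, but no verdict came back. By my camera checks, all three plates present (blue, orange, yellow) went fully home, the knob was turned on, and the gauge was held within about 1 mm of the mark and returned home. The knob is off again, the plates lie flat side by side on the mat, and I saw no jar, bottle, dish or cup move.

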